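# Set up the still life

## Task

Set up the still life for the drawing class. First put the wooden models that were left on the display stand into the blue tray, then draw the empty stand top straight up until its sprung button snaps out through the next hole, and only then stand all the bottles, jars and vases that belong to the still life (blue bottle, amber jar, green bottle, clay vase, as many as are there) upright on it. Draw the lamp's pole up to its next hole too, at whatever moment suits, and leave the other things on the table where they are.

Things in the scene. Friction and masses are not known exactly. Their poses are not given: they have to be found in the camera images.
- top_mid (a point): centre of the upper face of the display stand's plywood top: a board 150 mm (x) by 340 mm (y), 16 mm thick, on a square column (fixed foot 160 x 220 mm below it). x points away from the robot, y along the board to its left end, z up. The face is 126 mm above the table when the top is right down, 176 mm once raised to the next hole
- handle_left (a point): middle of the bow handle at the left (+y) end of the stand's top: a 12 mm round steel bar, level, 90 mm long along the board's x, its centre 45 mm above the board's face and 158 mm from the board's middle, held by a leg at each end. It may be pinched across from above
- handle_right (a point): the same bow handle at the right (-y) end
- stand_top (a joint): how far the stand's inner tube is drawn up, m: 0 right down, 0.05 where the sprung button meets the next hole (2 mm of play). Found near 0.02, with the button squeezed behind the tube wall; drag alone (about 8 N, plus 5 N of weight when lifting) holds the empty top there, but it would sink under several pieces. Once the button is through, it locks the tube both ways
- stand_button (a joint): how far the stand's brass sprung button (10 mm) stands out, m: 0 squeezed behind the tube wall, 0.009 fully out through the hole. It faces away from the robot, on the grey outer tube under the board
- lamp_grip (a point): middle of the black rubber grip at the top of the still-life lamp's pole: upright, 30 mm across, 65 mm long (32 mm above and below this point). 242 mm above the table when the pole is right down. The lamp's black shade hangs on an arm on the grip's -y side, in the lamp's frame, 25 mm and more below this point; x is across the arm
- lamp_pole (a joint): how far the lamp's pole is drawn up out of its tube, m: 0 right down, 0.05 where its button meets the next hole. Found between 0.012 and 0.036, held by drag (about 6 N, plus 4 N of weight when lifting)
- lamp_button (a joint): how far the lamp's brass sprung button stands out, m: 0 squeezed behind the tube wall, 0.009 fully out through the hole. On the tube's side away from the robot
- tray_in (a point): centre of the inner floor (4 mm above the table) of the blue plastic tray: outside 160 mm (x) by 250 mm (y), walls 4 mm thick, 25 mm high; fixed
- dog_mid (a point): middle of the body of the wooden dog, a leftover model found on the stand's top: body 85 mm long (x) and 36 mm wide (y), from 26 to 60 mm above its feet, with a head at the +x end up to 88 mm; this point is 43 mm above its feet. 120 g. May be absent
- man_mid (a point): middle of the wooden figure, a leftover model found on the stand's top: a 34 mm square post on a 62 mm square base 16 mm thick, with a ball head up to 94 mm; this point is 45 mm above its underside, on the post. 130 g. May be absent
- blue_bottle_mid (a point): centre (half-way up, 45 mm above its underside) of the squat bottle of deep blue glass with a cork: 58 mm across, 90 mm tall, straight-sided to 54 mm up, narrowing above to a 22 mm neck; 170 to 310 g, heaviest at its foot. A still-life piece; stands on the table at the start; may be absent
- amber_jar_mid (a point): centre (half-way up, 40 mm above its underside) of the amber glass jar with a paper label and a black lid: 60 mm across, 80 mm tall, straight-sided to 57 mm up; 170 to 310 g, heaviest at its foot. A still-life piece; stands on the table at the start; may be absent
- green_bottle_mid (a point): centre (half-way up, 45 mm above its underside) of the squat bottle of green glass with an aluminium cap: 56 mm across, 90 mm tall, straight-sided to 54 mm up, narrowing above to a 21 mm neck; 170 to 310 g, heaviest at its foot. A still-life piece; stands on the table at the start; may be absent
- clay_vase_mid (a point): centre (half-way up, 42.5 mm above its underside) of the terracotta vase: 62 mm across, 85 mm tall, straight-sided to about 55 mm up (slightly bellied), with a 40 mm neck above; 170 to 310 g, heaviest at its foot. A still-life piece; stands on the table at the start; may be absent
- tape_dispenser: black desk tape dispenser, 140 x 55 mm, 57 mm high; origin under its middle. Not part of the job
- masking_tape: roll of cream masking tape lying flat, 96 mm across, 25 mm high; origin under its middle. Not part of the job
- glue_tub: white plastic glue tub with a blue lid and paper label, 62 mm across, 95 mm high; origin under its middle. Not part of the job
- spray_bottle: clear-grey spray bottle with an orange head, 72 mm across, 180 mm high; origin under its middle. Not part of the job
- brush_mug: white mug full of brushes, 80 mm across, 160 mm high; origin under its middle. Not part of the job

How it is judged:
By the outcome, as a careful person would: the job done as asked, in the order asked, and still so for the second after the job is handed in, with the robot touching nothing.
Of wood_dog, wood_man only 1 to 2 are there at a start; the rules pass over those that are not, and their reading is None.
Of blue_bottle, amber_jar, green_bottle, clay_vase only 3 to 4 are there at a start; the rules pass over those that are not, and their reading is None.
At some moment in a run one of blue_bottle, amber_jar, green_bottle, clay_vase may be knocked a few centimetres aside while the robot is not near it.
It also fails if it takes over 210 s, if anything falls off the work surface, if the arm or the gripper's body presses on something with over 40 N, if the wrist force passes 120 N, or if a joint passes its speed limit or range.

## Robot

A 6-joint arm with a two-finger parallel gripper is mounted at the origin on the work surface. World frame = base frame: x ahead of the robot, y to its left, z up, the work surface at z = 0. Lengths are in m, angles in degrees, forces in N, time in s.
With the tool pointing down it reaches from about 0.35 to 0.875 m from the base axis. Payload 4.2 kg.
Tool frame: the origin (TCP) lies on the centre line of the jaws, within the pads' length; the fingertips stand 19 mm ahead of it and the grasp point (between the pads) is the TCP; z points along the fingers, y is the line along which they close (so a half turn about z gives the same grasp; the last joint's range is limited). The gripper opens to 87 mm and grips with 3 to 60 N. Pads are 19 mm wide; open, the fingers measure 117 mm over their backs; the gripper's body (75 mm by 190 mm) begins 51 mm behind the grasp point.
Start: joints at [-62.132, 22.042, 0.453, 0, -68.411, -14.817], TCP at [0.141, -0.609, 0.242] pointing down, gripper open.
Joint ranges: [-179.83, 179.83], [-69.29, 118.12], [-61.27, 80.66], [-181.25, 117.63], [-171.15, -9.14], [-177.46, 177.46]. Speed limits (degrees/s): [159.86, 159.86, 180, 180, 180, 180].

## Interface

Orientations are given as a 3x3 rotation matrix whose columns are the frame's x, y, z axes.
In Python, from station import sense, capture, finish_job, search_frame, masks_of gives the robot as it stands.
- The arm moves only by the tool drive_tool, never from a script. Its argument "rows" is a list of rows, each a list of 7 numbers: the opening in per cent of the stroke, from 0 (shut) to 100 (fully open), then the shift along the world's x, y, z in mm, then the turn, a rotation vector about the world's x, y, z in rad. In form: [[fingers, dx, dy, dz, wx, wy, wz], ...]. A call has 1 to 5 rows; each row shifts and turns the commanded pose from where the row before left it; what a row does not reach is not made up. A row lasts 1/12 s, in which the tool goes at most 41.7 mm and 7.16 degrees, less where a joint would pass 70% of its speed; a pose out of reach is approached as far as the arm can. A call is refused whole if a number of a shift passes 41.7 or a number of a turn 0.125, either way. A call with a gripper value outside its range is refused whole. The fingers move at their own pace and stop on an object; the grip force is fixed at half the most. Time passes only in rows, so rows that do not move let the fingers close. It gives the time, the measured TCP pose, the force, the opening and the grip force at its end, in the units of the state.
- sense(): the state, without advancing time (a new reading comes with each control period).
- capture(name): name is "side" or "top" or "wrist"; returns a dict with "frame" (420x560x3 uint8, red, green, blue), "z_map" (420x560 float32, m along the optical axis (not along the pixel's ray), 0 where there is no reading), "fx", "fy", "cx", "cy" (pixels), "R" (3x3) and "t" (3): a world point X has camera coordinates R X + t; the wrist camera has in their place "T_tool_cam" (4x4, takes a point from camera to tool coordinates, whose origin is the TCP and whose axes are the flange's). Camera axes: x right, y down, z forward; pixel columns grow to the right and rows downward; lengths in m; the calibration is good to about 2 mm. A picture is of the moment at which its call begins: read the wrist's pose just before it.
- finish_job(): hands the job in; it is judged then, once.
Trained networks look in a picture, given as the dict that the camera call returned (one of the last four; its "shot" number tells which), for a name from the list of things; names that differ only in an ending like _2 or _b are one class to them, and where a whole thing is asked for, a point or a joint stands for the part that bears it (a point fixed in the world has none). Each returns a list of dicts, best first, with "p" (0 to 1); they miss things now and then, are a little off and sometimes report something else, mostly with a low value. They report only what shows in the picture. A call takes as long as a camera call.
- search_frame(label, picture): "xy" ([column, row] in pixels, amid what is visible of it).
- masks_of(label, picture): "region" (420x560 bool, what is visible of it) and "xy" ([column, row] in pixels, amid what is visible of it).
The state is a dict: "time_s": time; "joints": joint angles; "joint_velocities": joint speeds; "effort": joint torques, N m; "tcp_pos": TCP position; "ee_rot": TCP orientation; "wrist_force": force on the tool from outside, world axes, zero at the start; "moment": the same for the moment, N m; "gripper_width": opening from 0.0 (shut) to 1.0 (fully open); "gripper_force": force on a finger pad.
Only numpy, scipy, OpenCV 4.12 (cv2) and the standard library are available. Lean on these libraries where they do the work, as an engineer would, in place of code of your own. Each camera call takes 0.05 s, during which the arm holds its last target. There are 200 camera calls.

## Working session

There is one attempt and no reset: what is moved stays moved. The work goes in short steps, Python scripts to look and compute and a tool call to move; the robot and the scene stay as the last step left them, time stands still between calls to the robot, and variables do not carry over. Pictures are saved under pics/ and viewed, at most 14 in all, crops included, and the job is handed in when it is done.

Besides the shell and the picture viewer there is one more tool, called after "Request:" in YAML: its name, and indented under it one key for each argument. drive_tool: Moves the arm, as the interface text tells. Its arguments: {"type":"object","properties":{"rows":{"type":"array"}},"required":["rows"]}

```bash
ls; mkdir -p pics; cat > h.py <<'E'
import numpy as np, cv2
from station import sense, capture, finish_job, search_frame, masks_of
def save(c,n): cv2.imwrite(f'pics/{n}.png',c['frame'][:,:,::-1])
def ext(c,s=None):
    if 'R' in c: return np.array(c['R']),np.array(c['t'])
    T=np.array(c['T_tool_cam']); Rw=np.array(s['ee_rot']); p=np.array(s['tcp_pos'])
    Rc=Rw@T[:3,:3]; o=Rw@T[:3,3]+p
    return Rc.T,-Rc.T@o
def cloud(c,s=None):
    R,t=ext(c,s); z=c['z_map']; v,u=np.mgrid[:420,:560]
    P=np.stack([(u-c['cx'])/c['fx']*z,(v-c['cy'])/c['fy']*z,z],-1)
    return (P-t)@R
def proj(c,X,s=None):
    R,t=ext(c,s); q=R@np.array(X)+t
    return [q[0]/q[2]*c['fx']+c['cx'],q[1]/q[2]*c['fy']+c['cy']]
E
python3 - <<'E'
from h import *
print(sense())
for n in('side','top'):
    c=capture(n); save(c,n+'0'); C=cloud(c)
    print(n,'cam at',(-np.array(c['R']).T@np.array(c['t'])).round(3))
    for l in ['top_mid','handle_left','handle_right','stand_button','lamp_grip','tray_in','dog_mid','man_mid','blue_bottle_mid','amber_jar_mid','green_bottle_mid','clay_vase_mid','tape_dispenser','masking_tape','glue_tub','spray_bottle','brush_mug']:
        r=masks_of(l,c)
        for d in r[:2]:
            if d['p']<.3: continue
            m=d['region']&(c['z_map']>0); P=C[m]
            if len(P)<5: continue
            print(l,round(d['p'],2),np.round(d['xy']),m.sum(),'lo',np.percentile(P,3,0).round(3),'hi',np.percentile(P,97,0).round(3))
E
```

```text
pics
{'time_s': 0.0, 'joints': array([-6.21313523e+01,  2.20915203e+01,  3.79190770e-01, -2.91143072e-02,
       -6.84115003e+01, -1.48160235e+01]), 'joint_velocities': array([-0.13588235,  0.06765561, -0.0693099 ,  0.03026685, -0.02950011,
        0.02375785]), 'effort': array([ 7.90906015e-04, -3.90667212e+01,  1.87404960e+01,  4.21985641e+00,
        1.09882787e-02, -1.96810292e-04]), 'tcp_pos': array([ 0.14103894, -0.60829599,  0.24044722]), 'ee_rot': array([[-9.74205339e-01, -2.25662595e-01, -5.92545089e-04],
       [-2.25663352e-01,  9.74203012e-01,  2.13140542e-03],
       [ 9.62807326e-05,  2.21014225e-03, -9.99997553e-01]]), 'wrist_force': array([0.79743025, 0.41501647, 0.09658249]), 'moment': array([-0.05450867, -0.00034782, -0.01221082]), 'gripper_force': 0.0, 'gripper_width': 0.9999110180218049}
side cam at [0.332 0.705 0.861]
top_mid 0.68 [257. 241.] 4344 lo [ 0.522 -0.171  0.135] hi [0.664 0.155 0.192]
handle_left 0.81 [257. 233.] 4658 lo [ 0.522 -0.174  0.13 ] hi [0.666 0.155 0.192]
handle_left 0.38 [305. 174.] 369 lo [ 0.529 -0.345  0.013] hi [ 0.578 -0.3    0.087]
ha
[... 2387 characters left out ...]
 [ 0.391 -0.003  0.018] hi [0.479 0.083 0.031]
tape_dispenser 0.81 [301. 257.] 619 lo [ 0.403 -0.151  0.025] hi [ 0.453 -0.023  0.063]
masking_tape 0.72 [194. 161.] 584 lo [0.706 0.224 0.022] hi [0.755 0.288 0.184]
masking_tape 0.66 [252. 245.] 209 lo [ 0.394 -0.002  0.017] hi [0.478 0.083 0.031]
glue_tub 0.95 [393. 186.] 392 lo [ 0.632 -0.436  0.003] hi [ 0.684 -0.38   0.101]
glue_tub 0.43 [294. 200.] 385 lo [ 0.564 -0.096  0.155] hi [ 0.624 -0.038  0.238]
spray_bottle 0.69 [195. 159.] 578 lo [0.706 0.224 0.021] hi [0.757 0.286 0.184]
brush_mug 0.85 [246. 166.] 517 lo [0.701 0.064 0.018] hi [0.767 0.141 0.151]
brush_mug 0.5 [387. 268.] 358 lo [ 0.376 -0.411  0.   ] hi [ 0.432 -0.356  0.087]
```

View pics/side0.png

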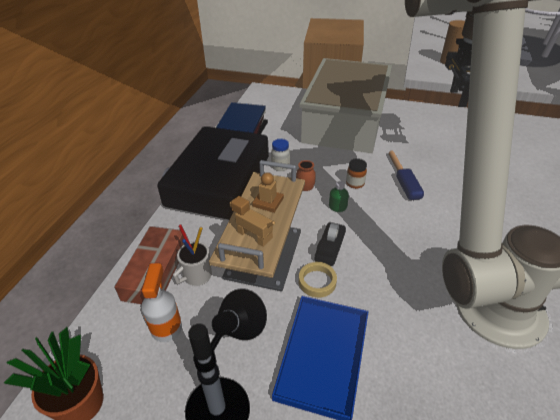

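View pics/top0.png

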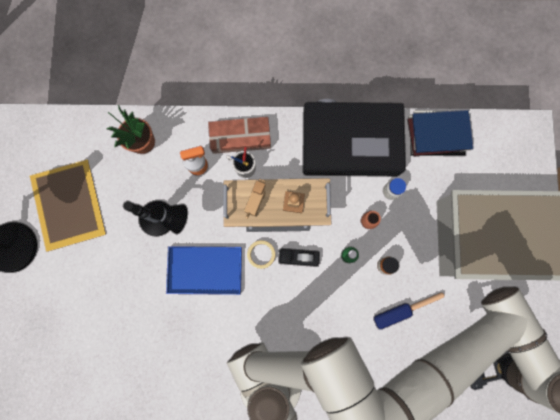

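```bash
python3 - <<'E'
from h import *
for n in('side','top'):
    c=capture(n); C=cloud(c); ok=c['z_map']>0
    x,y,z=C[...,0],C[...,1],C[...,2]
    reg=ok&(x>.48)&(x<.70)&(y>-.24)&(y<.22)
    h,e=np.histogram(z[reg],bins=np.arange(.1,.26,.004)); print(n,[(round(e[i],3),int(h[i])) for i in range(len(h)) if h[i]>20])
    zb=e[np.argmax(h)]+.002
    b=reg&(abs(z-zb)<.006); r=cv2.minAreaRect(C[b][:,:2].astype(np.float32)*1000); print('board z',np.median(z[b]).round(4),r)
    # handles
    for sgn in(1,-1):
        m=reg&(z>zb+.038)&(z<zb+.056)&(abs(y-(-.014+sgn*.158))<.03); P=C[m]; print('handle',sgn,len(P),P.mean(0).round(4),np.percentile(P,[3,97],axis=0).round(3).tolist())
        q=P[:,:2]-P[:,:2].mean(0); 
        if len(P)>5: print('  dir',np.linalg.svd(q)[2][0].round(3))
    # figures
    for l in('dog_mid','man_mid'):
        a,bb=((.0,.11) if l[0]=='d' else (-.12,-.0))
        for lo,hi in((.012,.04),(.03,.065),(.065,.1)):
            m=reg&(z>zb+lo)&(z<zb+hi)&(y>a)&(y<bb)&(abs(x-.595)<.07); P=C[m]
            if len(P)>8: print(l,lo,len(P),'c',((P.min(0)+P.max(0))/2).round(3),cv2.minAreaRect(P[:,:2].astype(np.float32)*1000))
    # lamp
    for lo in np.arange(.16,.31,.015):
        m=ok&(z>lo)&(z<lo+.015)&(abs(x-.535)<.07)&(y>.22)&(y<.46); P=C[m]
        if len(P)>5: print('lamp z',lo.round(3),len(P),np.percentile(P,[3,97],axis=0).round(3)[:,:2].tolist())
    m=ok&(z>.02)&(x>.68)&(y<-.05)&(y>-.45); P=C[m]; print('case',np.percentile(P,[1,99],axis=0).round(3).tolist())
    m=ok&(z>.02)&(x>.3)&(y<-.47)&(y>-.9)&(x<.7); P=C[m]; print('box',np.percentile(P,[1,50,99],axis=0).round(3).tolist())
E
```

```text
side [(np.float64(0.128), 78), (np.float64(0.132), 116), (np.float64(0.136), 381), (np.float64(0.14), 3052), (np.float64(0.144), 310), (np.float64(0.148), 75), (np.float64(0.152), 107), (np.float64(0.156), 225), (np.float64(0.16), 87), (np.float64(0.164), 71), (np.float64(0.168), 59), (np.float64(0.172), 94), (np.float64(0.176), 86), (np.float64(0.18), 93), (np.float64(0.184), 157), (np.float64(0.188), 234), (np.float64(0.192), 199), (np.float64(0.196), 92), (np.float64(0.2), 324), (np.float64(0.204), 86), (np.float64(0.208), 37), (np.float64(0.212), 37), (np.float64(0.216), 56), (np.float64(0.22), 44), (np.float64(0.224), 64), (np.float64(0.228), 129), (np.float64(0.232), 39)]
board z 0.1419 ((595.97998046875, -13.431320190429688), (149.8286895751953, 342.2424621582031), 1.6700433492660522)
handle 1 260 [0.5897 0.1462 0.1901] [[0.543, 0.14, 0.182], [0.637, 0.151, 0.195]]
  dir [-1.    -0.031]
handle -1 174 [ 0.5999 -0.1691  0.1892] [[0.553, -0.176, 0.182], [0.647, -0.164, 0.194]]
  dir [-0.999 -0.032]
dog_mid 0.012 224 c [0.591 0.067 0.168] ((589.822265625, 69.30099487304688), (88.4
[... 2872 characters left out ...]
 0.065 97 c [ 0.594 -0.066  0.226] ((593.6865234375, -66.55778503417969), (31.051021575927734, 31.342500686645508), 83.21347045898438)
lamp z 0.16 37 [[0.499, 0.299], [0.574, 0.413]]
lamp z 0.175 25 [[0.486, 0.265], [0.579, 0.304]]
lamp z 0.19 124 [[0.493, 0.256], [0.574, 0.392]]
lamp z 0.205 442 [[0.505, 0.256], [0.567, 0.399]]
lamp z 0.22 221 [[0.521, 0.283], [0.561, 0.391]]
lamp z 0.235 81 [[0.53, 0.326], [0.565, 0.397]]
lamp z 0.25 19 [[0.542, 0.39], [0.565, 0.404]]
lamp z 0.265 20 [[0.541, 0.39], [0.561, 0.405]]
lamp z 0.28 90 [[0.543, 0.391], [0.568, 0.416]]
case [[0.709, -0.433, 0.034], [0.945, -0.101, 0.114]]
box [[0.305, -0.881, 0.032], [0.485, -0.685, 0.166], [0.633, -0.48, 0.571]]
```

Request:
drive_tool:
  rows:
    - [100,40,20,40,0,0,0]
    - [100,40,30,25,0,0,0]
    - [100,40,30,20,0,0,0]
    - [100,40,30,20,0,0,0]
    - [100,40,30,10,0,0,0]

```text
time_s: 2.32
tcp_pos: [0.2945, -0.5012, 0.3295]
ee_rot: [[-0.974, -0.225, 0.002], [-0.225, 0.974, -0.003], [-0.001, -0.003, -1.0]]
wrist_force: [1.5, -0.3, -0.1]
gripper_width: 1.0
gripper_force: 0.0
```

Request:
drive_tool:
  rows:
    - [100,21.4,31,0,0,0,-0.068]
    - [100,21.4,31,0,0,0,-0.068]
    - [100,21.4,31,0,0,0,-0.068]
    - [100,21.4,31,0,0,0,-0.068]
    - [100,21.4,31,0,0,0,-0.07]

```text
time_s: 2.73
tcp_pos: [0.4011, -0.345, 0.3274]
ee_rot: [[-0.993, 0.117, 0.001], [0.117, 0.993, -0.0], [-0.001, -0.0, -1.0]]
wrist_force: [-0.1, -0.7, 0.2]
gripper_width: 1.004
gripper_force: 0.0
```

Request:
drive_tool:
  rows:
    - [100,21.4,31,0,0,0,0]
    - [100,21.4,31,0,0,0,0]
    - [100,21.4,31,0,0,0,0]
    - [100,21.4,31,0,0,0,0]
    - [100,21.4,31,0,0,0,0]

```text
time_s: 3.15
tcp_pos: [0.508, -0.1899, 0.3275]
ee_rot: [[-0.994, 0.114, 0.001], [0.114, 0.994, -0.0], [-0.001, -0.0, -1.0]]
wrist_force: [1.2, -1.1, -0.6]
gripper_width: 0.999
gripper_force: 0.0
```

Request:
drive_tool:
  rows:
    - [100,21.4,31,0,0,0,0]
    - [100,21.4,31,0,0,0,0]
    - [100,21.4,31,0,0,0,0]
    - [100,10,15,0,0,0,0]
    - [100,0,0,0,0,0,0]

```text
time_s: 3.57
tcp_pos: [0.5833, -0.0807, 0.3261]
ee_rot: [[-0.994, 0.11, -0.001], [0.11, 0.994, 0.0], [0.001, 0.0, -1.0]]
wrist_force: [-0.4, 0.8, 0.7]
gripper_width: 1.003
gripper_force: 0.0
```

Request:
drive_tool:
  rows:
    - [100,0,0,0,0,0,0]
    - [100,0,0,0,0,0,0]

```text
time_s: 3.73
tcp_pos: [0.5811, -0.0843, 0.3271]
ee_rot: [[-0.993, 0.114, -0.0], [0.114, 0.993, -0.0], [0.0, -0.0, -1.0]]
wrist_force: [-0.0, -0.8, -0.7]
gripper_width: 1.002
gripper_force: 0.0
```

Request:
drive_tool:
  rows:
    - [100,13,18,0,0,0,0]
    - [100,0,0,-38,0,0,0]
    - [100,0,0,-38,0,0,0]
    - [100,0,0,-35,0,0,0]
    - [100,0,0,-24,0,0,0]

```text
time_s: 4.15
tcp_pos: [0.5921, -0.0672, 0.1892]
ee_rot: [[-0.993, 0.117, -0.004], [0.117, 0.993, 0.0], [0.004, -0.0, -1.0]]
wrist_force: [-0.5, 0.1, 0.6]
gripper_width: 1.004
gripper_force: 0.0
```

Request:
drive_tool:
  rows:
    - [100,0,0,0,0,0,0]
    - [20,0,0,0,0,0,0]
    - [20,0,0,0,0,0,0]
    - [20,0,0,0,0,0,0]
    - [20,0,0,0,0,0,0]

```text
time_s: 4.57
tcp_pos: [0.5956, -0.0659, 0.1945]
ee_rot: [[-0.993, 0.114, 0.004], [0.114, 0.993, 0.0], [-0.004, 0.001, -1.0]]
wrist_force: [0.9, 0.0, -0.4]
gripper_width: 0.78
gripper_force: 0.0
```

Request:
drive_tool:
  rows:
    - [20,0,0,0,0,0,0]
    - [20,0,0,0,0,0,0]
    - [20,0,0,0,0,0,0]
    - [20,0,0,0,0,0,0]

```text
time_s: 4.9
tcp_pos: [0.5946, -0.0656, 0.1923]
ee_rot: [[-0.994, 0.114, 0.0], [0.114, 0.994, 0.0], [-0.0, 0.0, -1.0]]
wrist_force: [0.3, 0.4, -0.5]
gripper_width: 0.482
gripper_force: 0.0
```

Request:
drive_tool:
  rows:
    - [20,0,0,0,0,0,0]
    - [20,0,0,0,0,0,0]
    - [20,0,0,0,0,0,0]
    - [20,0,0,0,0,0,0]

```text
time_s: 5.23
tcp_pos: [0.5945, -0.0657, 0.1921]
ee_rot: [[-0.994, 0.114, -0.0], [0.114, 0.994, -0.0], [0.0, -0.0, -1.0]]
wrist_force: [0.1, 1.0, 0.9]
gripper_width: 0.386
gripper_force: 30.0
```

Request:
drive_tool:
  rows:
    - [20,0,0,15,0,0,0]
    - [20,0,0,30,0,0,0]
    - [20,0,0,35,0,0,0]
    - [20,0,0,35,0,0,0]
    - [20,0,0,5,0,0,0]

```text
time_s: 5.65
tcp_pos: [0.5971, -0.066, 0.3192]
ee_rot: [[-0.993, 0.113, 0.012], [0.113, 0.994, -0.001], [-0.012, 0.001, -1.0]]
wrist_force: [0.8, -0.9, -0.6]
gripper_width: 0.389
gripper_force: 30.0
```

Request:
drive_tool:
  rows:
    - [20,-15,16,0,0,0,0]
    - [20,-25,27,0,0,0,0]
    - [20,-25,27,0,0,0,0]
    - [20,-25,27,0,0,0,0]
    - [20,-25,27,0,0,0,0]

```text
time_s: 6.07
tcp_pos: [0.478, 0.0592, 0.3113]
ee_rot: [[-0.993, 0.115, -0.001], [0.115, 0.993, 0.0], [0.001, 0.0, -1.0]]
wrist_force: [1.1, 1.7, -0.9]
gripper_width: 0.384
gripper_force: 30.0
```

Request:
drive_tool:
  rows:
    - [20,-25,27,0,0,0,0]
    - [20,-25,27,0,0,0,0]
    - [20,-25,27,0,0,0,0]
    - [20,-25,27,0,0,0,0]
    - [20,0,4,-20,0,0,0]

```text
time_s: 6.48
tcp_pos: [0.378, 0.1743, 0.2953]
ee_rot: [[-0.994, 0.108, 0.006], [0.108, 0.994, 0.007], [-0.006, 0.008, -1.0]]
wrist_force: [0.7, 0.3, -1.3]
gripper_width: 0.388
gripper_force: 30.0
```

Request:
drive_tool:
  rows:
    - [20,0,0,-35,0,0,0]
    - [20,0,0,-35,0,0,0]
    - [20,0,0,-35,0,0,0]
    - [20,0,0,-35,0,0,0]
    - [20,0,0,-35,0,0,0]

```text
time_s: 6.9
tcp_pos: [0.3791, 0.1703, 0.1157]
ee_rot: [[-0.994, 0.114, 0.001], [0.114, 0.994, 0.001], [-0.001, 0.001, -1.0]]
wrist_force: [0.5, 0.2, -2.1]
gripper_width: 0.385
gripper_force: 30.0
```

Request:
drive_tool:
  rows:
    - [20,0,0,-25,0,0,0]
    - [20,0,0,-15,0,0,0]
    - [20,0,0,-10,0,0,0]
    - [20,0,0,0,0,0,0]
    - [20,0,0,0,0,0,0]

```text
time_s: 7.32
tcp_pos: [0.3794, 0.1702, 0.0667]
ee_rot: [[-0.993, 0.114, -0.001], [0.114, 0.993, -0.001], [0.001, -0.001, -1.0]]
wrist_force: [0.7, 0.3, -1.7]
gripper_width: 0.385
gripper_force: 30.0
```

Request:
drive_tool:
  rows:
    - [20,0,0,-6,0,0,0]
    - [20,0,0,-5,0,0,0]
    - [20,0,0,-2,0,0,0]
    - [20,0,0,0,0,0,0]

```text
time_s: 7.65
tcp_pos: [0.3794, 0.1702, 0.0539]
ee_rot: [[-0.993, 0.114, -0.0], [0.114, 0.993, -0.0], [0.0, -0.0, -1.0]]
wrist_force: [-0.2, 0.5, -0.8]
gripper_width: 0.388
gripper_force: 30.0
```

Request:
drive_tool:
  rows:
    - [100,0,0,0,0,0,0]
    - [100,0,0,0,0,0,0]
    - [100,0,0,0,0,0,0]
    - [100,0,0,0,0,0,0]
    - [100,0,0,0,0,0,0]

```text
time_s: 8.07
tcp_pos: [0.3797, 0.1705, 0.0543]
ee_rot: [[-0.993, 0.114, 0.0], [0.114, 0.993, 0.0], [-0.0, 0.001, -1.0]]
wrist_force: [-0.2, 0.4, -0.0]
gripper_width: 0.683
gripper_force: 0.0
```

Request:
drive_tool:
  rows:
    - [100,0,0,20,0,0,0]
    - [100,0,0,38,0,0,0]
    - [100,0,0,38,0,0,0]
    - [100,0,0,38,0,0,0]
    - [100,0,0,38,0,0,0]

```text
time_s: 8.48
tcp_pos: [0.3791, 0.1699, 0.2282]
ee_rot: [[-0.993, 0.114, 0.0], [0.114, 0.993, 0.0], [-0.0, 0.0, -1.0]]
wrist_force: [0.0, 1.0, -0.5]
gripper_width: 0.985
gripper_force: 0.0
```

Request:
drive_tool:
  rows:
    - [100,10,-5,38,0,0,-0.05]
    - [100,25,-14,28,0,0,-0.05]
    - [100,33,-19,0,0,0,-0.05]
    - [100,33,-19,0,0,0,-0.05]
    - [100,33,-19,0,0,0,-0.05]

```text
time_s: 8.9
tcp_pos: [0.5148, 0.0935, 0.2931]
ee_rot: [[-0.934, 0.358, 0.002], [0.358, 0.934, 0.001], [-0.001, 0.002, -1.0]]
wrist_force: [0.6, 1.6, -0.4]
gripper_width: 0.998
gripper_force: 0.0
```

Request:
drive_tool:
  rows:
    - [100,33,-19,0,0,0,0]
    - [100,33,-19,0,0,0,0]
    - [100,9,-2,0,0,0,0]
    - [100,0,0,0,0,0,0]
    - [100,0,0,0,0,0,0]

```text
time_s: 9.32
tcp_pos: [0.5882, 0.0542, 0.2912]
ee_rot: [[-0.934, 0.357, -0.002], [0.357, 0.934, -0.0], [0.002, -0.001, -1.0]]
wrist_force: [0.1, -0.1, -0.5]
gripper_width: 1.002
gripper_force: 0.0
```

```bash
python3 - <<'E'
from h import *
s=sense(); c=capture('wrist'); save(c,'w_dog'); C=cloud(c,s); ok=c['z_map']>0
x,y,z=C[...,0],C[...,1],C[...,2]
m=ok&(abs(x-.59)<.09)&(abs(y-.05)<.08)
zb=np.median(z[m&(z>.13)&(z<.155)]); print('tcp',s['tcp_pos'].round(4),'board',zb)
for lo,hi in((.05,.063),(.066,.1)):
    P=C[m&(z>zb+lo)&(z<zb+hi)]; print(lo,len(P),cv2.minAreaRect(P[:,:2].astype(np.float32)*1000),P[:,2].max())
E
```

```text
tcp [0.5882 0.0542 0.2912] board 0.14364708242275734
0.05 3934 ((585.9423217773438, 54.137535095214844), (36.06632995605469, 82.06036376953125), 69.02111053466797) 0.20659188281427301
0.066 1211 ((592.3536376953125, 52.36419677734375), (29.805891036987305, 125.29564666748047), 67.70706176757812) 0.2334274581669926
```

Request:
drive_tool:
  rows:
    - [100,0,0,-30,0,0,0]
    - [100,0,0,-35,0,0,0]
    - [100,0,0,-25,0,0,0]
    - [100,0,0,-11,0,0,0]
    - [20,0,0,0,0,0,0]

```text
time_s: 9.78
tcp_pos: [0.5862, 0.0547, 0.189]
ee_rot: [[-0.935, 0.355, -0.005], [0.355, 0.935, -0.001], [0.004, -0.003, -1.0]]
wrist_force: [-0.0, 0.3, -0.1]
gripper_width: 0.97
gripper_force: 0.0
```

Request:
drive_tool:
  rows:
    - [20,0,0,0,0,0,0]
    - [20,0,0,0,0,0,0]
    - [20,0,0,0,0,0,0]
    - [20,0,0,0,0,0,0]
    - [20,0,0,0,0,0,0]

```text
time_s: 10.2
tcp_pos: [0.589, 0.0545, 0.1922]
ee_rot: [[-0.934, 0.356, 0.002], [0.356, 0.934, 0.001], [-0.002, 0.001, -1.0]]
wrist_force: [0.2, 0.3, 0.4]
gripper_width: 0.632
gripper_force: 0.0
```

Request:
drive_tool:
  rows:
    - [20,0,0,0,0,0,0]
    - [20,0,0,0,0,0,0]
    - [20,0,0,0,0,0,0]
    - [20,0,0,0,0,0,0]

```text
time_s: 10.53
tcp_pos: [0.5886, 0.0542, 0.1912]
ee_rot: [[-0.934, 0.356, -0.0], [0.356, 0.934, -0.0], [0.0, -0.0, -1.0]]
wrist_force: [-0.3, 0.2, 0.9]
gripper_width: 0.412
gripper_force: 30.0
```

Request:
drive_tool:
  rows:
    - [20,0,0,15,0,0,0]
    - [20,0,0,30,0,0,0]
    - [20,0,0,35,0,0,0]
    - [20,0,0,35,0,0,0]
    - [20,0,0,5,0,0,0]

```text
time_s: 10.95
tcp_pos: [0.5911, 0.0544, 0.3183]
ee_rot: [[-0.935, 0.356, 0.012], [0.356, 0.935, 0.002], [-0.011, 0.006, -1.0]]
wrist_force: [1.0, 0.5, -0.1]
gripper_width: 0.406
gripper_force: 30.0
```

Request:
drive_tool:
  rows:
    - [20,-15,16,0,0,0,0]
    - [20,-25,27,0,0,0,0]
    - [20,-25,27,0,0,0,0]
    - [20,-25,27,0,0,0,0]
    - [20,-25,27,0,0,0,0]

```text
time_s: 11.37
tcp_pos: [0.4721, 0.1791, 0.3105]
ee_rot: [[-0.934, 0.357, -0.001], [0.357, 0.934, -0.0], [0.001, -0.0, -1.0]]
wrist_force: [-0.0, 0.8, -0.8]
gripper_width: 0.411
gripper_force: 30.0
```

Request:
drive_tool:
  rows:
    - [20,-25,27,0,0,0,0]
    - [20,-25,27,0,0,0,0]
    - [20,-25,27,0,0,0,0]
    - [20,-19,26,0,0,0,0]
    - [20,0,0,-20,0,0,0]

```text
time_s: 11.78
tcp_pos: [0.3786, 0.2902, 0.2944]
ee_rot: [[-0.937, 0.351, 0.006], [0.351, 0.936, 0.008], [-0.003, 0.009, -1.0]]
wrist_force: [1.1, 0.5, -1.7]
gripper_width: 0.41
gripper_force: 30.0
```

Request:
drive_tool:
  rows:
    - [20,0,0,-35,0,0,0]
    - [20,0,0,-35,0,0,0]
    - [20,0,0,-35,0,0,0]
    - [20,0,0,-35,0,0,0]
    - [20,0,0,-35,0,0,0]

```text
time_s: 12.2
tcp_pos: [0.3792, 0.2852, 0.1146]
ee_rot: [[-0.934, 0.356, 0.0], [0.356, 0.934, 0.001], [-0.0, 0.001, -1.0]]
wrist_force: [0.5, 0.1, -2.0]
gripper_width: 0.408
gripper_force: 30.0
```

Request:
drive_tool:
  rows:
    - [20,0,0,-25,0,0,0]
    - [20,0,0,-15,0,0,0]
    - [20,0,0,-10,0,0,0]
    - [20,0,0,0,0,0,0]
    - [20,0,0,0,0,0,0]

```text
time_s: 12.62
tcp_pos: [0.3795, 0.2852, 0.0657]
ee_rot: [[-0.934, 0.356, -0.001], [0.356, 0.934, -0.001], [0.0, -0.001, -1.0]]
wrist_force: [-0.8, -0.1, -0.0]
gripper_width: 0.408
gripper_force: 30.0
```

Request:
drive_tool:
  rows:
    - [20,0,0,-6,0,0,0]
    - [20,0,0,-4,0,0,0]
    - [20,0,0,-2,0,0,0]
    - [20,0,0,0,0,0,0]
    - [80,0,0,0,0,0,0]

```text
time_s: 13.03
tcp_pos: [0.3797, 0.2855, 0.0544]
ee_rot: [[-0.934, 0.356, 0.0], [0.356, 0.934, 0.0], [-0.0, 0.001, -1.0]]
wrist_force: [0.3, 0.3, -0.1]
gripper_width: 0.437
gripper_force: 0.0
```

Request:
drive_tool:
  rows:
    - [80,0,0,0,0,0,0]
    - [80,0,0,0,0,0,0]
    - [80,0,0,0,0,0,0]
    - [80,0,0,0,0,0,0]
    - [80,0,0,20,0,0,0]

```text
time_s: 13.45
tcp_pos: [0.378, 0.2834, 0.0716]
ee_rot: [[-0.934, 0.357, -0.005], [0.357, 0.934, -0.006], [0.002, -0.007, -1.0]]
wrist_force: [0.5, -0.3, -0.1]
gripper_width: 0.756
gripper_force: 0.0
```

Request:
drive_tool:
  rows:
    - [80,0,0,38,0,0,0]
    - [80,0,0,38,0,0,0]
    - [80,0,0,38,0,0,0.12]
    - [80,0,0,38,0,0,0.12]
    - [80,0,0,38,0,0,0.12]

```text
time_s: 13.87
tcp_pos: [0.3792, 0.2849, 0.2663]
ee_rot: [[-1.0, -0.002, 0.0], [-0.002, 1.0, 0.001], [-0.0, 0.001, -1.0]]
wrist_force: [0.5, 0.5, -0.6]
gripper_width: 0.796
gripper_force: 0.0
```

Request:
drive_tool:
  rows:
    - [100,0,0,38,0,0,0.12]
    - [100,0,0,38,0,0,0.12]
    - [100,0,0,38,0,0,0.12]
    - [100,5,5,30,0,0,0.12]
    - [100,25,16,0,0,0,0.12]

```text
time_s: 14.28
tcp_pos: [0.4097, 0.3059, 0.418]
ee_rot: [[-0.823, -0.567, 0.012], [-0.567, 0.823, 0.012], [-0.017, 0.003, -1.0]]
wrist_force: [-0.2, 0.4, 1.9]
gripper_width: 0.986
gripper_force: 0.0
```

Request:
drive_tool:
  rows:
    - [100,30,20,0,0,0,0.12]
    - [100,30,20,0,0,0,0.12]
    - [100,30,20,0,0,0,0.12]
    - [100,30,20,0,0,0,0.12]
    - [100,25,19,0,0,0,0.12]

```text
time_s: 14.7
tcp_pos: [0.5562, 0.406, 0.4072]
ee_rot: [[-0.361, -0.932, -0.001], [-0.932, 0.361, -0.001], [0.001, 0.0, -1.0]]
wrist_force: [0.0, -0.2, -0.3]
gripper_width: 1.001
gripper_force: 0.0
```

Request:
drive_tool:
  rows:
    - [100,0,0,0,0,0,0.12]
    - [100,0,0,0,0,0,0.05]
    - [100,0,0,0,0,0,0]
    - [100,0,0,0,0,0,0]

```text
time_s: 15.03
tcp_pos: [0.5546, 0.4053, 0.4078]
ee_rot: [[-0.205, -0.979, -0.0], [-0.979, 0.205, -0.0], [0.0, 0.0, -1.0]]
wrist_force: [0.1, 0.1, 0.7]
gripper_width: 1.003
gripper_force: 0.0
```

```bash
python3 - <<'E'
from h import *
s=sense(); c=capture('wrist'); save(c,'w_lamp'); C=cloud(c,s); ok=c['z_map']>0
print('tcp',s['tcp_pos'].round(4),s['joints'].round(1),np.degrees(np.arctan2(s['ee_rot'][1,1],s['ee_rot'][0,1])))
x,y,z=C[...,0],C[...,1],C[...,2]
m=ok&(abs(x-.53)<.1)&(y>.22)&(y<.48)
for lo in np.arange(.17,.31,.012):
    P=C[m&(z>lo)&(z<lo+.012)]
    if len(P)>8: print(lo.round(3),len(P),np.percentile(P,[2,98],axis=0).round(3)[:,:2].tolist(),P[:,2].max().round(4))
P=C[m&(z>.28)]; print(cv2.minEnclosingCircle(P[:,:2].astype(np.float32)*1000),np.median(P[:,2]))
P=C[m&(z>.19)&(z<.235)&(y<.4)]; q=P[:,:2].mean(0); print('arm mean',q)
t=capture('top'); C=cloud(t); save(t,'top1')
for l in('dog_mid','man_mid','tray_in'):
    for d in masks_of(l,t)[:1]:
        P=C[d['region']&(t['z_map']>0)]; print(l,d['p'],np.percentile(P,[3,97],axis=0).round(3).tolist())
E
```

```text
tcp [0.5546 0.4053 0.4078] [ 49.6  26.   29.6   0.  -93.7 -61.5] 168.16362017807722
0.17 82 [[0.487, 0.269], [0.583, 0.312]] 0.1819
0.182 332 [[0.489, 0.262], [0.58, 0.334]] 0.194
0.194 1076 [[0.495, 0.255], [0.575, 0.387]] 0.206
0.206 2987 [[0.507, 0.254], [0.569, 0.397]] 0.218
0.218 1980 [[0.521, 0.28], [0.561, 0.359]] 0.23
0.23 884 [[0.53, 0.323], [0.563, 0.392]] 0.242
0.242 132 [[0.539, 0.335], [0.567, 0.399]] 0.2538
0.254 65 [[0.543, 0.389], [0.568, 0.4]] 0.2657
0.266 69 [[0.543, 0.389], [0.567, 0.4]] 0.278
0.278 406 [[0.543, 0.389], [0.571, 0.417]] 0.29
0.29 513 [[0.545, 0.392], [0.569, 0.416]] 0.2926
((549.1815795898438, 377.346435546875), 84.62321472167969) 0.48907202256500343
arm mean [0.53866298 0.30232378]
dog_mid 0.7 [[0.345, 0.257, 0.045], [0.433, 0.306, 0.096]]
man_mid 0.93 [[0.352, 0.142, 0.014], [0.409, 0.2, 0.099]]
tray_in 0.56 [[0.303, 0.113, -0.0], [0.456, 0.353, 0.029]]
```

Request:
drive_tool:
  rows:
    - [100,2.5,-2,-30,0,0,0]
    - [100,0,0,-38,0,0,0]
    - [100,0,0,-38,0,0,0]
    - [100,0,0,-25,0,0,0]
    - [100,0,0,-12,0,0,0]

```text
time_s: 15.7
tcp_pos: [0.5552, 0.402, 0.2604]
ee_rot: [[-0.204, -0.979, -0.006], [-0.979, 0.204, -0.004], [0.006, 0.005, -1.0]]
wrist_force: [0.4, -0.4, -0.6]
gripper_width: 1.0
gripper_force: 0.0
```

Request:
drive_tool:
  rows:
    - [20,0,0,0,0,0,0]
    - [20,0,0,0,0,0,0]
    - [20,0,0,0,0,0,0]
    - [20,0,0,0,0,0,0]
    - [20,0,0,0,0,0,0]

```text
time_s: 16.12
tcp_pos: [0.5574, 0.4038, 0.267]
ee_rot: [[-0.204, -0.979, 0.002], [-0.979, 0.204, 0.002], [-0.003, -0.002, -1.0]]
wrist_force: [0.6, -0.7, 0.3]
gripper_width: 0.708
gripper_force: 0.0
```

Request:
drive_tool:
  rows:
    - [20,0,0,0,0,0,0]
    - [20,0,0,0,0,0,0]
    - [20,0,0,0,0,0,0]
    - [20,0,0,0,0,0,0]
    - [20,0,0,0,0,0,0]

```text
time_s: 16.53
tcp_pos: [0.5563, 0.4035, 0.265]
ee_rot: [[-0.204, -0.979, -0.002], [-0.979, 0.204, 0.0], [0.0, 0.002, -1.0]]
wrist_force: [0.9, 0.5, 0.0]
gripper_width: 0.335
gripper_force: 30.0
```

Request:
drive_tool:
  rows:
    - [20,0,0,5,0,0,0]
    - [20,0,0,7,0,0,0]
    - [20,0,0,7,0,0,0]
    - [20,0,0,5,0,0,0]
    - [20,0,0,3,0,0,0]

```text
time_s: 16.95
tcp_pos: [0.5564, 0.4035, 0.2914]
ee_rot: [[-0.204, -0.979, -0.003], [-0.979, 0.204, -0.001], [0.001, 0.002, -1.0]]
wrist_force: [-0.6, 2.2, -12.3]
gripper_width: 0.341
gripper_force: 30.0
```

Request:
drive_tool:
  rows:
    - [20,0,0,1,0,0,0]
    - [20,0,0,1,0,0,0]
    - [20,0,0,1,0,0,0]
    - [20,0,0,0,0,0,0]

```text
time_s: 17.28
tcp_pos: [0.5564, 0.4035, 0.2958]
ee_rot: [[-0.203, -0.979, -0.001], [-0.979, 0.203, 0.0], [-0.0, 0.001, -1.0]]
wrist_force: [-3.7, 2.0, -8.0]
gripper_width: 0.338
gripper_force: 30.0
```

Request:
drive_tool:
  rows:
    - [20,0,0,1,0,0,0]
    - [20,0,0,0,0,0,0]

```text
time_s: 17.45
tcp_pos: [0.5564, 0.4034, 0.2971]
ee_rot: [[-0.203, -0.979, -0.0], [-0.979, 0.203, 0.0], [-0.0, 0.0, -1.0]]
wrist_force: [-5.6, 2.3, -3.5]
gripper_width: 0.337
gripper_force: 30.0
```

Request:
drive_tool:
  rows:
    - [20,0,0,1,0,0,0]
    - [20,0,0,0,0,0,0]

```text
time_s: 17.62
tcp_pos: [0.5564, 0.4034, 0.2986]
ee_rot: [[-0.203, -0.979, 0.0], [-0.979, 0.203, 0.001], [-0.001, 0.0, -1.0]]
wrist_force: [-5.3, 2.2, -4.0]
gripper_width: 0.337
gripper_force: 30.0
```

Request:
drive_tool:
  rows:
    - [20,0,0,1,0,0,0]
    - [20,0,0,0,0,0,0]

```text
time_s: 17.78
tcp_pos: [0.5564, 0.4034, 0.299]
ee_rot: [[-0.203, -0.979, -0.0], [-0.979, 0.203, 0.0], [-0.0, 0.0, -1.0]]
wrist_force: [-5.7, 2.2, -6.7]
gripper_width: 0.338
gripper_force: 30.0
```

Request:
drive_tool:
  rows:
    - [20,0,0,1,0,0,0]
    - [20,0,0,0,0,0,0]

```text
time_s: 17.95
tcp_pos: [0.5564, 0.4035, 0.2992]
ee_rot: [[-0.203, -0.979, -0.001], [-0.979, 0.203, -0.0], [0.0, 0.001, -1.0]]
wrist_force: [-4.2, 2.8, -7.5]
gripper_width: 0.34
gripper_force: 30.0
```

```bash
python3 - <<'E'
from h import *
t=capture('side'); save(t,'side_l'); C=cloud(t); print(sense()['wrist_force'].round(1), sense()['tcp_pos'])
for l in('lamp_button','stand_button'): print(l,[(round(d['p'],2),d['xy'],C[int(d['xy'][1]),int(d['xy'][0])].round(3)) for d in search_frame(l,t)[:3]])
E
```

```text
[-4.5  2.3 -8.1] [0.55643055 0.40343348 0.29924785]
lamp_button []
stand_button []
```

Request:
drive_tool:
  rows:
    - [20,0,0,1,0,0,0]
    - [20,0,0,1,0,0,0]
    - [20,0,0,0,0,0,0]

```text
time_s: 18.35
tcp_pos: [0.5564, 0.4034, 0.3007]
ee_rot: [[-0.203, -0.979, -0.002], [-0.979, 0.203, -0.0], [0.001, 0.001, -1.0]]
wrist_force: [-4.6, 3.3, -8.8]
gripper_width: 0.337
gripper_force: 30.0
```

Request:
drive_tool:
  rows:
    - [20,0,0,1,0,0,0]
    - [20,0,0,0,0,0,0]

```text
time_s: 18.52
tcp_pos: [0.5564, 0.4034, 0.3016]
ee_rot: [[-0.203, -0.979, -0.002], [-0.979, 0.203, -0.0], [0.001, 0.002, -1.0]]
wrist_force: [-4.0, 1.8, -8.8]
gripper_width: 0.335
gripper_force: 30.0
```

Request:
drive_tool:
  rows:
    - [20,0,0,-5,0,0,0]
    - [20,0,0,-3,0,0,0]
    - [20,0,0,0,0,0,0]

```text
time_s: 18.77
tcp_pos: [0.5565, 0.4034, 0.2985]
ee_rot: [[-0.202, -0.979, 0.003], [-0.979, 0.202, 0.002], [-0.002, -0.002, -1.0]]
wrist_force: [-8.4, 2.0, 2.2]
gripper_width: 0.338
gripper_force: 30.0
```

```bash
python3 - <<'E'
from h import *
t=capture('side'); save(t,'side_l2'); C=cloud(t); s=sense();print(s['wrist_force'].round(1), s['tcp_pos'])
m=(t['z_map']>0)&(abs(C[...,0]-.54)<.03)&(abs(C[...,1]-.31)<.03); P=C[m]
print('side shade top now', np.percentile(P[:,2],[90,95,98,99]))
f=t['frame'][250:420,120:300]; cv2.imwrite('pics/lcrop.png',cv2.resize(f,None,fx=3.4,fy=3.4)[:,:,::-1])
# tilt: shade region in previous wrist image: same patch
w=capture('top'); C=cloud(w); m=(w['z_map']>0)&(abs(C[...,0]-.54)<.03)&(abs(C[...,1]-.31)<.03); P=C[m]; print('top',len(P), np.percentile(P[:,2],[90,95,98,99]) if len(P) else 0)
E
```

```text
[-7.6  1.   2.9] [0.5564584  0.40342905 0.29852997]
side shade top now [0.00121246 0.00184408 0.00252754 0.00283611]
top 581 [0.26609032 0.27015891 0.27547273 0.27796067]
```

View pics/lcrop.png

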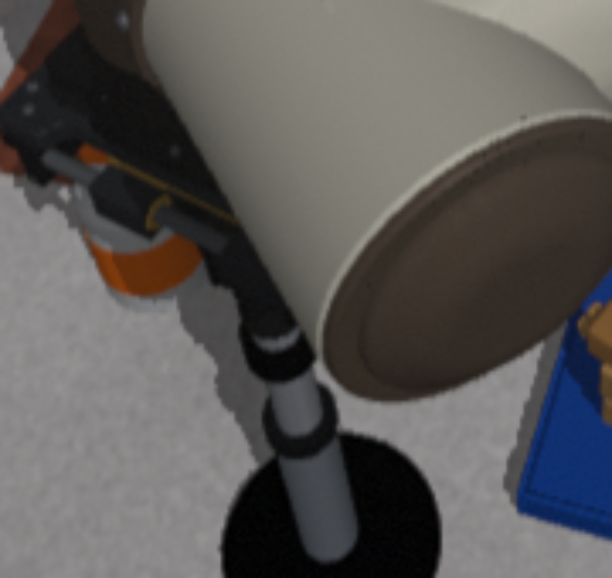

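Request:
drive_tool:
  rows:
    - [20,0,0,0,0,0,0]
    - [20,0,0,0,0,0,0]
    - [20,0,0,0,0,0,0]

```text
time_s: 19.12
tcp_pos: [0.5565, 0.4034, 0.2985]
ee_rot: [[-0.203, -0.979, 0.003], [-0.979, 0.203, 0.002], [-0.002, -0.002, -1.0]]
wrist_force: [-9.2, 3.1, 3.2]
gripper_width: 0.337
gripper_force: 30.0
```

Request:
drive_tool:
  rows:
    - [20,0,0,-3,0,0,0]
    - [20,0,0,0,0,0,0]
    - [20,0,0,0,0,0,0]

```text
time_s: 19.37
tcp_pos: [0.5565, 0.4034, 0.2982]
ee_rot: [[-0.202, -0.979, 0.005], [-0.979, 0.202, 0.003], [-0.004, -0.004, -1.0]]
wrist_force: [-11.2, 1.1, 8.3]
gripper_width: 0.339
gripper_force: 30.0
```

Request:
drive_tool:
  rows:
    - [20,0,0,-3,0,0,0]
    - [20,0,0,0,0,0,0]
    - [20,0,0,0,0,0,0]

```text
time_s: 19.62
tcp_pos: [0.5565, 0.4035, 0.2979]
ee_rot: [[-0.201, -0.979, 0.007], [-0.979, 0.201, 0.005], [-0.006, -0.006, -1.0]]
wrist_force: [-13.0, 1.0, 16.3]
gripper_width: 0.336
gripper_force: 30.1
```

Request:
drive_tool:
  rows:
    - [20,0,0,9,0,0,0]
    - [20,0,0,0,0,0,0]
    - [20,0,0,0,0,0,0]

```text
time_s: 19.87
tcp_pos: [0.5565, 0.4034, 0.3009]
ee_rot: [[-0.203, -0.979, 0.002], [-0.979, 0.203, 0.002], [-0.002, -0.002, -1.0]]
wrist_force: [-9.2, 2.2, 2.0]
gripper_width: 0.34
gripper_force: 30.0
```

Request:
drive_tool:
  rows:
    - [20,0,0,5,0,0,0]
    - [20,0,0,0,0,0,0]
    - [20,0,0,0,0,0,0]

```text
time_s: 20.12
tcp_pos: [0.5565, 0.4034, 0.3026]
ee_rot: [[-0.203, -0.979, -0.001], [-0.979, 0.203, -0.0], [0.0, 0.001, -1.0]]
wrist_force: [-6.9, 1.7, -5.3]
gripper_width: 0.337
gripper_force: 30.0
```

Request:
drive_tool:
  rows:
    - [20,0,0,4,0,0,0]
    - [20,0,0,0,0,0,0]
    - [20,0,0,0,0,0,0]

```text
time_s: 20.37
tcp_pos: [0.5564, 0.4034, 0.303]
ee_rot: [[-0.204, -0.979, -0.004], [-0.979, 0.204, -0.002], [0.003, 0.004, -1.0]]
wrist_force: [-3.4, 3.8, -19.0]
gripper_width: 0.335
gripper_force: 30.0
```

Request:
drive_tool:
  rows:
    - [20,0,0,-4,0,0,0]
    - [20,0,0,0,0,0,0]
    - [20,0,0,0,0,0,0]

```text
time_s: 20.62
tcp_pos: [0.5565, 0.4034, 0.3025]
ee_rot: [[-0.203, -0.979, -0.001], [-0.979, 0.203, -0.0], [0.001, 0.001, -1.0]]
wrist_force: [-5.9, 3.5, -10.8]
gripper_width: 0.339
gripper_force: 30.0
```

Request:
drive_tool:
  rows:
    - [100,0,0,-2,0,0,0]
    - [100,0,0,0,0,0,0]
    - [100,0,0,0,0,0,0]
    - [100,0,0,0,0,0,0]
    - [100,0,0,15,0,0,0]

```text
time_s: 21.03
tcp_pos: [0.5574, 0.4024, 0.3148]
ee_rot: [[-0.204, -0.979, -0.0], [-0.979, 0.204, -0.002], [0.002, -0.0, -1.0]]
wrist_force: [-0.7, -0.5, -1.4]
gripper_width: 0.631
gripper_force: 0.0
```

Request:
drive_tool:
  rows:
    - [100,0,0,30,0,0,0]
    - [100,0,0,35,0,0,0]
    - [100,0,-20,20,0,0,0]
    - [100,3,-38,0,0,0,-0.12]
    - [100,3,-38,0,0,0,-0.12]

```text
time_s: 21.45
tcp_pos: [0.5642, 0.3067, 0.4041]
ee_rot: [[-0.434, -0.901, 0.007], [-0.901, 0.434, 0.003], [-0.006, -0.005, -1.0]]
wrist_force: [0.5, 0.1, -0.5]
gripper_width: 0.968
gripper_force: 0.0
```

Request:
drive_tool:
  rows:
    - [100,3,-38,0,0,0,-0.12]
    - [100,3,-38,0,0,0,-0.12]
    - [100,3,-38,0,0,0,-0.12]
    - [100,3,-38,0,0,0,-0.12]
    - [100,3,-38,0,0,0,-0.12]

```text
time_s: 21.87
tcp_pos: [0.5786, 0.1145, 0.4029]
ee_rot: [[-0.868, -0.496, 0.006], [-0.496, 0.868, -0.0], [-0.005, -0.003, -1.0]]
wrist_force: [1.1, 0.0, 0.2]
gripper_width: 0.997
gripper_force: 0.0
```

Request:
drive_tool:
  rows:
    - [100,3,-38,0,0,0,-0.12]
    - [100,3,-38,0,0,0,-0.12]
    - [100,3,-38,0,0,0,-0.12]
    - [100,3,-38,0,0,0,-0.12]
    - [100,3,-38,0,0,0,0]

```text
time_s: 22.28
tcp_pos: [0.5932, -0.0757, 0.4029]
ee_rot: [[-0.999, -0.041, 0.005], [-0.041, 0.999, -0.002], [-0.005, -0.002, -1.0]]
wrist_force: [1.2, -0.2, -0.1]
gripper_width: 0.997
gripper_force: 0.0
```

Request:
drive_tool:
  rows:
    - [100,3,-38,-10,0,0,0]
    - [100,3,-38,-10,0,0,0]
    - [100,1,-20,-30,0,0,0]
    - [100,0,0,0,0,0,0]
    - [100,0,0,0,0,0,0]

```text
time_s: 22.7
tcp_pos: [0.5997, -0.1708, 0.3501]
ee_rot: [[-0.999, -0.043, -0.001], [-0.043, 0.999, -0.002], [0.001, -0.002, -1.0]]
wrist_force: [0.4, -0.4, 0.4]
gripper_width: 0.999
gripper_force: 0.0
```

```bash
cat > hd.py <<'E'
from h import *
s=sense(); c=capture('wrist'); C=cloud(c,s); ok=c['z_map']>0
print('tcp',s['tcp_pos'].round(4),'psi',np.degrees(np.arctan2(s['ee_rot'][1,1],s['ee_rot'][0,1])).round(1))
x,y,z=C[...,0],C[...,1],C[...,2]
b=ok&(abs(x-.595)<.07)&(y>-.15)&(y<.05)&(z>.12)&(z<.2); zb=np.median(z[b]); print('board',zb.round(4), b.sum())
P=C[ok&(abs(x-.6)<.07)&(y<-.145)&(y>-.2)&(z>zb+.036)&(z<zb+.06)]
q=P[:,:2]-P[:,:2].mean(0); print('handle',len(P),((P.min(0)+P.max(0))/2).round(4),'ztop',np.percentile(P[:,2],98).round(4),np.linalg.svd(q,full_matrices=False)[2][0].round(3))
E
python3 - <<'E'
from hd import *
t=capture('side'); save(t,'side2'); C=cloud(t)
m=(t['z_map']>0)&(abs(C[...,0]-.556)<.02)&(abs(C[...,1]-.404)<.02); print('grip top',np.percentile(C[m][:,2],[95,99]))
for l in('lamp_button','stand_button','dog_mid','man_mid'): print(l,[(round(d['p'],2),np.round(d['xy']),C[int(d['xy'][1]),int(d['xy'][0])].round(3)) for d in search_frame(l,t)[:2]])
E
```

```text
tcp [ 0.5997 -0.1708  0.3501] psi 92.5
board 0.1437 20712
handle 1187 [ 0.6004 -0.1733  0.1898] ztop 0.1956 [1.    0.031]
grip top [0.32597274 0.32709105]
lamp_button []
stand_button []
dog_mid [(0.66, array([313., 367.]), array([0.391, 0.294, 0.063])), (0.57, array([327., 326.]), array([0.383, 0.188, 0.051]))]
man_mid [(0.83, array([328., 324.]), array([0.381, 0.188, 0.056])), (0.32, array([193., 261.]), array([0.729, 0.123, 0.084]))]
```

Request:
drive_tool:
  rows:
    - [80,0,-1,-30,0,0,0]
    - [60,0,0,-38,0,0,0]
    - [50,0,0,-38,0,0,0]
    - [50,0,0,-30,0,0,0]
    - [50,0,0,-17,0,0,0]

```text
time_s: 23.42
tcp_pos: [0.5985, -0.1684, 0.1937]
ee_rot: [[-0.999, -0.047, -0.005], [-0.047, 0.999, 0.001], [0.005, 0.001, -1.0]]
wrist_force: [-0.7, -0.1, 0.0]
gripper_width: 0.707
gripper_force: 0.0
```

Request:
drive_tool:
  rows:
    - [50,0,0,-8,0,0,0]
    - [0,0,0,0,0,0,0]
    - [0,0,0,0,0,0,0]
    - [0,0,0,0,0,0,0]
    - [0,0,0,0,0,0,0]

```text
time_s: 23.83
tcp_pos: [0.6012, -0.1696, 0.1912]
ee_rot: [[-0.999, -0.046, 0.004], [-0.046, 0.999, -0.0], [-0.004, -0.001, -1.0]]
wrist_force: [0.6, 0.4, 0.5]
gripper_width: 0.325
gripper_force: 0.0
```

Request:
drive_tool:
  rows:
    - [0,0,0,0,0,0,0]
    - [0,0,0,0,0,0,0]
    - [0,0,0,0,0,0,0]
    - [0,0,0,0,0,0,0]
    - [0,0,0,0,0,0,0]

```text
time_s: 24.25
tcp_pos: [0.6008, -0.1727, 0.1905]
ee_rot: [[-0.999, -0.045, 0.003], [-0.045, 0.999, -0.005], [-0.002, -0.005, -1.0]]
wrist_force: [1.3, -9.8, 0.2]
gripper_width: 0.127
gripper_force: 30.0
```

Request:
drive_tool:
  rows:
    - [0,0,-3,2,0,0,0]
    - [0,0,0,4,0,0,0]
    - [0,0,0,5,0,0,0]
    - [0,0,0,5,0,0,0]
    - [0,0,0,5,0,0,0]

```text
time_s: 24.67
tcp_pos: [0.6006, -0.1728, 0.2065]
ee_rot: [[-0.999, -0.044, -0.001], [-0.044, 0.999, 0.001], [0.001, 0.001, -1.0]]
wrist_force: [7.8, -5.1, -16.2]
gripper_width: 0.128
gripper_force: 30.0
```

Request:
drive_tool:
  rows:
    - [0,0,0,3,0,0,0]
    - [0,0,0,2,0,0,0]
    - [0,0,0,1,0,0,0]
    - [0,0,0,0,0,0,0]

```text
time_s: 25.0
tcp_pos: [0.6007, -0.1728, 0.2131]
ee_rot: [[-0.999, -0.045, -0.0], [-0.045, 0.999, 0.001], [0.0, 0.001, -1.0]]
wrist_force: [5.7, -4.8, -12.5]
gripper_width: 0.126
gripper_force: 30.0
```

Request:
drive_tool:
  rows:
    - [0,0,0,2,0,0,0]
    - [0,0,0,2,0,0,0]
    - [0,0,0,2,0,0,0]
    - [0,0,0,1,0,0,0]
    - [0,0,0,0,0,0,0]

```text
time_s: 25.42
tcp_pos: [0.6007, -0.1728, 0.2213]
ee_rot: [[-0.999, -0.045, 0.0], [-0.045, 0.999, 0.0], [-0.0, 0.0, -1.0]]
wrist_force: [3.5, -2.3, -6.5]
gripper_width: 0.124
gripper_force: 30.0
```

Request:
drive_tool:
  rows:
    - [0,0,0,1,0,0,0]
    - [0,0,0,1,0,0,0]
    - [0,0,0,1,0,0,0]
    - [0,0,0,0,0,0,0]

```text
time_s: 25.75
tcp_pos: [0.6007, -0.1728, 0.2233]
ee_rot: [[-0.999, -0.045, -0.0], [-0.045, 0.999, 0.001], [0.0, 0.001, -1.0]]
wrist_force: [5.6, -4.3, -11.9]
gripper_width: 0.124
gripper_force: 30.0
```

Request:
drive_tool:
  rows:
    - [0,0,0,1,0,0,0]
    - [0,0,0,1,0,0,0]
    - [0,0,0,1,0,0,0]
    - [0,0,0,0,0,0,0]

```text
time_s: 26.08
tcp_pos: [0.6007, -0.1728, 0.2256]
ee_rot: [[-0.999, -0.045, -0.001], [-0.045, 0.999, 0.001], [0.001, 0.001, -1.0]]
wrist_force: [6.5, -3.5, -14.1]
gripper_width: 0.129
gripper_force: 30.0
```

Request:
drive_tool:
  rows:
    - [0,0,0,1,0,0,0]
    - [0,0,0,1,0,0,0]
    - [0,0,0,0,0,0,0]

```text
time_s: 26.33
tcp_pos: [0.6006, -0.1728, 0.2259]
ee_rot: [[-0.999, -0.044, -0.002], [-0.044, 0.999, 0.002], [0.002, 0.002, -1.0]]
wrist_force: [8.8, -6.4, -18.1]
gripper_width: 0.129
gripper_force: 30.0
```

Request:
drive_tool:
  rows:
    - [0,0,0,-5,0,0,0]
    - [0,0,0,-4,0,0,0]
    - [0,0,0,-3,0,0,0]
    - [0,0,0,0,0,0,0]
    - [0,0,0,0,0,0,0]

```text
time_s: 26.75
tcp_pos: [0.6007, -0.1729, 0.2214]
ee_rot: [[-0.999, -0.046, 0.004], [-0.046, 0.999, -0.001], [-0.004, -0.001, -1.0]]
wrist_force: [-0.3, -0.7, 5.5]
gripper_width: 0.128
gripper_force: 30.0
```

Request:
drive_tool:
  rows:
    - [0,0,0,-3,0,0,0]
    - [0,0,0,-2,0,0,0]
    - [0,0,0,0,0,0,0]

```text
time_s: 27.0
tcp_pos: [0.6008, -0.1729, 0.2209]
ee_rot: [[-0.999, -0.048, 0.006], [-0.048, 0.999, -0.003], [-0.006, -0.003, -1.0]]
wrist_force: [-6.6, 2.2, 19.5]
gripper_width: 0.125
gripper_force: 30.0
```

Request:
drive_tool:
  rows:
    - [0,0,0,4,0,0,0]
    - [100,0,0,0,0,0,0]
    - [100,0,0,0,0,0,0]
    - [100,0,0,0,0,0,0]
    - [100,0,0,0,0,0,0]

```text
time_s: 27.42
tcp_pos: [0.5993, -0.1724, 0.2168]
ee_rot: [[-0.999, -0.046, -0.003], [-0.046, 0.999, 0.001], [0.003, 0.001, -1.0]]
wrist_force: [-0.0, 0.5, 0.1]
gripper_width: 0.342
gripper_force: 0.0
```

Request:
drive_tool:
  rows:
    - [100,0,0,15,0,0,0]
    - [100,0,0,30,0,0,0]
    - [100,-10,-20,30,0,0,0]
    - [100,-20,-20,10,0,0,0]
    - [100,-20,-20,0,0,0,0]

```text
time_s: 27.83
tcp_pos: [0.5511, -0.2333, 0.3059]
ee_rot: [[-0.999, -0.047, 0.005], [-0.047, 0.999, -0.002], [-0.005, -0.002, -1.0]]
wrist_force: [1.0, -0.4, 0.1]
gripper_width: 0.722
gripper_force: 0.0
```

Request:
drive_tool:
  rows:
    - [100,-20,-20,0,0,0,0]
    - [100,0,0,0,0,0,0]
    - [100,0,0,0,0,0,0]

```text
time_s: 28.08
tcp_pos: [0.529, -0.2534, 0.3026]
ee_rot: [[-0.999, -0.044, -0.001], [-0.044, 0.999, 0.001], [0.001, 0.001, -1.0]]
wrist_force: [0.8, 0.8, -0.3]
gripper_width: 0.941
gripper_force: 0.0
```

```bash
cat > pc.py <<'E'
from h import *
def pieces(views):
    for n in views:
        s=sense(); c=capture(n); C=cloud(c,s); ok=c['z_map']>0; save(c,f"{n}_{int(s['time_s']*100)}")
        x,y,z=C[...,0],C[...,1],C[...,2]
        b=ok&(abs(x-.595)<.06)&(abs(y)<.09)&(z>.12)&(z<.2)
        print(n,'t',round(s['time_s'],2),'tcp',s['tcp_pos'].round(3),'board',np.median(z[b]).round(4) if b.sum()>50 else None)
        for l in('green_bottle_mid','amber_jar_mid','clay_vase_mid','blue_bottle_mid'):
            for d in masks_of(l,c)[:1]:
                if d['p']<.4: continue
                P=C[d['region']&ok]; zt=np.percentile(P[:,2],96)
                T=P[P[:,2]>zt-.012]; (cx,cy),r=cv2.minEnclosingCircle(T[:,:2].astype(np.float32)*1000)
                B=P[(P[:,2]>.01)]; (bx,by),br=cv2.minEnclosingCircle(B[:,:2].astype(np.float32)*1000)
                print(' ',l,round(d['p'],2),'px',np.round(d['xy']),'ztop',zt.round(3),'cap',round(cx),round(cy),'r',round(r),'| all',round(bx),round(by),'r',round(br),'med',np.median(P,0).round(3))
E
python3 -c "
from pc import *
pieces(['side','top','wrist'])"
```

```text
side t 28.08 tcp [ 0.529 -0.253  0.303] board 0.1729
  green_bottle_mid 0.74 px [339. 195.] ztop 0.089 cap 438 -258 r 13 | all 437 -255 r 27 med [ 0.435 -0.243  0.049]
  amber_jar_mid 0.95 px [373. 179.] ztop 0.081 cap 350 -367 r 30 | all 351 -365 r 31 med [ 0.349 -0.348  0.056]
  clay_vase_mid 0.81 px [306. 177.] ztop 0.086 cap 557 -327 r 24 | all 556 -321 r 30 med [ 0.545 -0.312  0.059]
top t 28.33 tcp [ 0.531 -0.252  0.302] board 0.1752
  green_bottle_mid 0.64 px [349. 252.] ztop 0.094 cap 437 -259 r 12 | all 436 -259 r 28 med [ 0.436 -0.253  0.062]
  amber_jar_mid 0.55 px [381. 284.] ztop 0.087 cap 348 -366 r 27 | all 348 -365 r 30 med [ 0.347 -0.36   0.08 ]
  clay_vase_mid 0.43 px [222. 267.] ztop 0.098 cap 379 171 r 16 | all 379 169 r 41 med [0.379 0.165 0.023]
  blue_bottle_mid 0.55 px [350. 253.] ztop 0.094 cap 437 -259 r 12 | all 435 -258 r 27 med [ 0.434 -0.255  0.064]
wrist t 28.58 tcp [ 0.53  -0.252  0.303] board 0.1746
  green_bottle_mid 0.56 px [281. 106.] ztop 0.092 cap 438 -261 r 13 | all 438 -262 r 28 med [ 0.439 -0.261  0.064]
  amber_jar_mid 0.9 px [192.  24.] ztop 0.082 cap 350 -369 r 27 | all 351 -368 r 30 med [ 0.361 -0.361  0.08 ]
  clay_vase_mid 0.77 px [224. 192.] ztop 0.087 cap 556 -330 r 25 | all 553 -329 r 30 med [ 0.549 -0.325  0.086]
```

Request:
drive_tool:
  rows:
    - [100,10,-28,0,0,0,0]
    - [100,10,-30,-10,0,0,0]
    - [100,6,-18,-30,0,0,0]
    - [100,0,0,-38,0,0,0]
    - [100,0,0,-38,0,0,0]

```text
time_s: 29.25
tcp_pos: [0.5564, -0.33, 0.1861]
ee_rot: [[-0.999, -0.044, 0.002], [-0.044, 0.999, -0.001], [-0.002, -0.001, -1.0]]
wrist_force: [1.3, -0.6, -0.9]
gripper_width: 0.998
gripper_force: 0.0
```

Request:
drive_tool:
  rows:
    - [100,0,0,-38,0,0,0]
    - [100,0,0,-38,0,0,0]
    - [100,0,0,-30,0,0,0]
    - [100,0,0,-18,0,0,0]
    - [100,0,0,0,0,0,0]

```text
time_s: 29.67
tcp_pos: [0.5529, -0.3275, 0.0578]
ee_rot: [[-0.999, -0.045, -0.009], [-0.045, 0.999, 0.004], [0.009, 0.004, -1.0]]
wrist_force: [-0.4, -0.8, -0.1]
gripper_width: 0.998
gripper_force: 0.0
```

Request:
drive_tool:
  rows:
    - [100,0,0,-10,0,0,0]
    - [100,0,0,-10,0,0,0]
    - [30,0,0,0,0,0,0]
    - [30,0,0,0,0,0,0]
    - [30,0,0,0,0,0,0]

```text
time_s: 30.08
tcp_pos: [0.5567, -0.3289, 0.0443]
ee_rot: [[-0.999, -0.046, 0.002], [-0.046, 0.999, -0.001], [-0.002, -0.001, -1.0]]
wrist_force: [1.2, -0.7, 0.3]
gripper_width: 0.852
gripper_force: 0.0
```

Request:
drive_tool:
  rows:
    - [30,0,0,0,0,0,0]
    - [30,0,0,0,0,0,0]
    - [30,0,0,0,0,0,0]
    - [30,0,0,0,0,0,0]

```text
time_s: 30.42
tcp_pos: [0.5566, -0.3289, 0.0441]
ee_rot: [[-0.999, -0.046, 0.002], [-0.046, 0.999, -0.001], [-0.001, -0.001, -1.0]]
wrist_force: [-0.1, 0.2, 3.5]
gripper_width: 0.697
gripper_force: 30.0
```

Request:
drive_tool:
  rows:
    - [30,0,0,15,0,0,0]
    - [30,0,0,30,0,0,0]
    - [30,0,0,35,0,0,0]
    - [30,0,0,35,0,0,0.1]
    - [30,0,0,35,0,0,0.11]

```text
time_s: 30.83
tcp_pos: [0.5552, -0.3281, 0.1935]
ee_rot: [[-0.966, -0.257, -0.002], [-0.257, 0.966, 0.002], [0.002, 0.002, -1.0]]
wrist_force: [0.3, 0.2, -2.2]
gripper_width: 0.696
gripper_force: 30.0
```

Request:
drive_tool:
  rows:
    - [30,0,0,35,0,0,0.11]
    - [30,0,0,35,0,0,0.11]
    - [30,0,0,30,0,0,0.11]
    - [30,1,10,10,0,0,0.11]
    - [30,2,25,0,0,0,0.11]

```text
time_s: 31.25
tcp_pos: [0.5597, -0.2956, 0.3064]
ee_rot: [[-0.691, -0.723, 0.006], [-0.723, 0.691, -0.003], [-0.002, -0.006, -1.0]]
wrist_force: [1.5, 1.3, -3.4]
gripper_width: 0.699
gripper_force: 30.0
```

Request:
drive_tool:
  rows:
    - [30,3,35,0,0,0,0.11]
    - [30,3,35,0,0,0,0.11]
    - [30,3,35,0,0,0,0.11]
    - [30,3,35,0,0,0,0.11]
    - [30,3,35,0,0,0,0.11]

```text
time_s: 31.67
tcp_pos: [0.5732, -0.1168, 0.3021]
ee_rot: [[-0.209, -0.978, -0.002], [-0.978, 0.209, 0.001], [-0.001, 0.002, -1.0]]
wrist_force: [0.7, -0.1, -3.2]
gripper_width: 0.696
gripper_force: 30.0
```

Request:
drive_tool:
  rows:
    - [30,3,35,0,0,0,0.11]
    - [30,3,35,0,0,0,0.11]
    - [30,4,35,0,0,0,0]
    - [30,4,35,0,0,0,0]
    - [30,4,30,0,0,0,0]

```text
time_s: 32.08
tcp_pos: [0.5912, 0.0537, 0.3021]
ee_rot: [[0.006, -1.0, -0.002], [-1.0, -0.006, 0.001], [-0.001, 0.002, -1.0]]
wrist_force: [-0.7, 0.5, -2.1]
gripper_width: 0.698
gripper_force: 30.0
```

Request:
drive_tool:
  rows:
    - [30,2,15,0,0,0,0]
    - [30,1,7,0,0,0,0]
    - [30,0,0,-15,0,0,0]
    - [30,0,0,0,0,0,0]
    - [30,0,0,0,0,0,0]

```text
time_s: 32.5
tcp_pos: [0.5942, 0.0723, 0.2869]
ee_rot: [[0.004, -1.0, -0.003], [-1.0, -0.004, -0.001], [0.001, 0.003, -1.0]]
wrist_force: [-0.1, -0.1, -2.1]
gripper_width: 0.698
gripper_force: 30.0
```

Request:
drive_tool:
  rows:
    - [30,0,0,-20,0,0,0]
    - [30,0,0,-25,0,0,0]
    - [30,0,0,-12,0,0,0]
    - [30,0,0,-4,0,0,0]
    - [30,0,0,0,0,0,0]

```text
time_s: 32.92
tcp_pos: [0.5948, 0.0723, 0.2266]
ee_rot: [[0.004, -1.0, -0.002], [-1.0, -0.004, -0.001], [0.001, 0.002, -1.0]]
wrist_force: [-0.2, 1.3, -1.6]
gripper_width: 0.701
gripper_force: 30.0
```

Request:
drive_tool:
  rows:
    - [30,0,0,-2,0,0,0]
    - [30,0,0,-1,0,0,0]
    - [30,0,0,0,0,0,0]

```text
time_s: 33.17
tcp_pos: [0.5955, 0.0733, 0.2252]
ee_rot: [[0.005, -1.0, 0.002], [-1.0, -0.005, 0.001], [-0.001, -0.002, -1.0]]
wrist_force: [0.0, -0.8, -2.7]
gripper_width: 0.7
gripper_force: 30.0
```

Request:
drive_tool:
  rows:
    - [30,0,0,-2,0,0,0]
    - [30,0,0,0,0,0,0]

```text
time_s: 33.33
tcp_pos: [0.5951, 0.0734, 0.2223]
ee_rot: [[0.005, -1.0, 0.0], [-1.0, -0.005, 0.0], [-0.0, -0.0, -1.0]]
wrist_force: [-0.1, -0.2, -3.1]
gripper_width: 0.695
gripper_force: 30.0
```

Request:
drive_tool:
  rows:
    - [30,0,0,-1.5,0,0,0]
    - [30,0,0,0,0,0,0]
    - [30,0,0,0,0,0,0]

```text
time_s: 33.58
tcp_pos: [0.595, 0.0734, 0.2205]
ee_rot: [[0.005, -1.0, -0.0], [-1.0, -0.005, -0.0], [0.0, 0.0, -1.0]]
wrist_force: [-0.5, -0.7, -2.6]
gripper_width: 0.693
gripper_force: 30.0
```

Request:
drive_tool:
  rows:
    - [30,0,0,-1,0,0,0]
    - [30,0,0,0,0,0,0]
    - [30,0,0,0,0,0,0]

```text
time_s: 33.83
tcp_pos: [0.595, 0.0734, 0.2195]
ee_rot: [[0.005, -1.0, -0.0], [-1.0, -0.005, -0.0], [0.0, 0.0, -1.0]]
wrist_force: [0.2, -0.5, -0.9]
gripper_width: 0.697
gripper_force: 30.0
```

Request:
drive_tool:
  rows:
    - [100,0,0,0,0,0,0]
    - [100,0,0,0,0,0,0]
    - [100,0,0,0,0,0,0]
    - [100,0,0,0,0,0,0]
    - [100,0,0,20,0,0,0]

```text
time_s: 34.25
tcp_pos: [0.5929, 0.073, 0.236]
ee_rot: [[0.004, -1.0, -0.008], [-1.0, -0.004, -0.001], [0.001, 0.008, -1.0]]
wrist_force: [-0.5, 0.7, -1.4]
gripper_width: 0.964
gripper_force: 0.0
```

Request:
drive_tool:
  rows:
    - [100,0,0,38,0,0,0]
    - [100,0,0,38,0,0,0]
    - [100,-15.8,-33.2,0,0,0,0]
    - [100,-15.8,-33.2,0,0,0,0]
    - [100,-15.8,-33.2,0,0,0,0]

```text
time_s: 34.67
tcp_pos: [0.5473, -0.0268, 0.3166]
ee_rot: [[0.007, -1.0, 0.002], [-1.0, -0.007, 0.001], [-0.001, -0.002, -1.0]]
wrist_force: [0.4, -0.3, -1.7]
gripper_width: 0.996
gripper_force: 0.0
```

Request:
drive_tool:
  rows:
    - [100,-15.8,-33.2,0,0,0,0]
    - [100,-15.8,-33.2,0,0,0,0]
    - [100,-15.8,-33.2,0,0,0,0]
    - [100,-15.8,-33.2,0,0,0,0]
    - [100,-15.8,-33.2,0,0,0,0]

```text
time_s: 35.08
tcp_pos: [0.4676, -0.1937, 0.3163]
ee_rot: [[0.005, -1.0, 0.001], [-1.0, -0.005, -0.0], [0.0, -0.001, -1.0]]
wrist_force: [1.2, -0.6, 0.2]
gripper_width: 1.003
gripper_force: 0.0
```

Request:
drive_tool:
  rows:
    - [100,-15.8,-33.2,0,0,0,0]
    - [100,-15.8,-33.2,0,0,0,0]
    - [100,0,0,-30,0,0,0]
    - [100,0,0,-30,0,0,0]
    - [100,0,0,0,0,0,0]

```text
time_s: 35.5
tcp_pos: [0.4333, -0.2579, 0.2504]
ee_rot: [[0.002, -1.0, -0.01], [-1.0, -0.002, 0.005], [-0.005, 0.01, -1.0]]
wrist_force: [-0.8, 0.1, -0.3]
gripper_width: 1.001
gripper_force: 0.0
```

```bash
python3 -c "
from pc import *
pieces(['side','wrist'])
t=capture('side');C=cloud(t);x,y,z=C[...,0],C[...,1],C[...,2]
m=(t['z_map']>0)&(abs(x-.29)<.10)&(abs(y+.40)<.12)&(z>.01)&(z<.12)&~((np.hypot(x-.35,y+.367)<.036))
P=C[m];print(len(P),np.percentile(P,[2,50,98],axis=0).round(3).tolist(), np.hypot(P[:,0]-.35,P[:,1]+.367).min())
"
```

```text
side t 35.5 tcp [ 0.433 -0.258  0.25 ] board 0.1729
  green_bottle_mid 0.87 px [339. 196.] ztop 0.088 cap 437 -260 r 14 | all 438 -256 r 28 med [ 0.435 -0.243  0.049]
  amber_jar_mid 0.77 px [371. 181.] ztop 0.08 cap 350 -366 r 29 | all 350 -363 r 32 med [ 0.35  -0.347  0.055]
  clay_vase_mid 0.57 px [246. 218.] ztop 0.259 cap 595 72 r 26 | all 616 60 r 93 med [0.589 0.09  0.232]
wrist t 35.75 tcp [ 0.438 -0.259  0.258] board None
  green_bottle_mid 0.58 px [285. 182.] ztop 0.091 cap 438 -261 r 12 | all 438 -261 r 28 med [ 0.438 -0.268  0.063]
  amber_jar_mid 0.58 px [374.  84.] ztop 0.082 cap 350 -369 r 27 | all 351 -368 r 30 med [ 0.355 -0.367  0.08 ]
590 [[0.2, -0.508, 0.012], [0.242, -0.392, 0.033], [0.287, -0.34, 0.039]] 0.09174238250374446
```

Request:
drive_tool:
  rows:
    - [100,0,-1,-30,0,0,0]
    - [100,0,0,-38,0,0,0]
    - [100,0,0,-38,0,0,0]
    - [100,0,0,-38,0,0,0]
    - [100,0,0,-30,0,0,0]

```text
time_s: 36.47
tcp_pos: [0.4361, -0.2593, 0.0794]
ee_rot: [[0.005, -1.0, -0.002], [-1.0, -0.005, 0.001], [-0.001, 0.002, -1.0]]
wrist_force: [0.6, 0.2, -0.9]
gripper_width: 1.004
gripper_force: 0.0
```

Request:
drive_tool:
  rows:
    - [100,0,0,-20,0,0,0]
    - [100,0,0,-12,0,0,0]
    - [100,0,0,-9,0,0,0]
    - [30,0,0,0,0,0,0]
    - [30,0,0,0,0,0,0]

```text
time_s: 36.88
tcp_pos: [0.4374, -0.2598, 0.0408]
ee_rot: [[0.005, -1.0, 0.0], [-1.0, -0.005, -0.0], [0.0, -0.0, -1.0]]
wrist_force: [0.4, 0.6, -0.1]
gripper_width: 0.924
gripper_force: 0.0
```

Request:
drive_tool:
  rows:
    - [30,0,0,0,0,0,0]
    - [30,0,0,0,0,0,0]
    - [30,0,0,0,0,0,0]
    - [30,0,0,0,0,0,0]
    - [30,0,0,0,0,0,0]

```text
time_s: 37.3
tcp_pos: [0.4374, -0.2598, 0.0414]
ee_rot: [[0.005, -1.0, 0.001], [-1.0, -0.005, -0.0], [0.0, -0.001, -1.0]]
wrist_force: [-0.7, -0.0, 4.0]
gripper_width: 0.637
gripper_force: 30.0
```

Request:
drive_tool:
  rows:
    - [30,0,0,15,0,0,0]
    - [30,0,0,30,0,0,0]
    - [30,0,0,36,0,0,0]
    - [30,0,0,36,0,0,0]
    - [30,0,0,36,0,0,0]

```text
time_s: 37.72
tcp_pos: [0.4361, -0.2593, 0.1947]
ee_rot: [[0.005, -1.0, -0.001], [-1.0, -0.005, 0.001], [-0.001, 0.001, -1.0]]
wrist_force: [-0.3, -0.3, -2.0]
gripper_width: 0.637
gripper_force: 30.0
```

Request:
drive_tool:
  rows:
    - [30,0,0,36,0,0,0]
    - [30,0,0,36,0,0,0]
    - [30,0,0,30,0,0,0]
    - [30,10,15,5,0,0,0]
    - [30,18,28,0,0,0,0]

```text
time_s: 38.13
tcp_pos: [0.4649, -0.2178, 0.3036]
ee_rot: [[0.001, -1.0, 0.006], [-1.0, -0.001, -0.001], [0.001, -0.006, -1.0]]
wrist_force: [-0.2, -0.1, -3.3]
gripper_width: 0.636
gripper_force: 30.0
```

Request:
drive_tool:
  rows:
    - [30,20,31,0,0,0,0]
    - [30,20,31,0,0,0,0]
    - [30,20,31,0,0,0,0]
    - [30,20,31,0,0,0,0]
    - [30,20,31,0,0,0,0]

```text
time_s: 38.55
tcp_pos: [0.565, -0.0598, 0.2999]
ee_rot: [[0.005, -1.0, -0.001], [-1.0, -0.005, 0.001], [-0.001, 0.001, -1.0]]
wrist_force: [1.4, -0.5, -1.6]
gripper_width: 0.636
gripper_force: 30.0
```

Request:
drive_tool:
  rows:
    - [30,18,28,0,0,0,0]
    - [30,11,18,0,0,0,0]
    - [30,0,2,-15,0,0,0]
    - [30,0,0,-25,0,0,0]
    - [30,0,0,-20,0,0,0]

```text
time_s: 38.97
tcp_pos: [0.5933, -0.0127, 0.2385]
ee_rot: [[0.006, -1.0, -0.002], [-1.0, -0.006, 0.001], [-0.001, 0.002, -1.0]]
wrist_force: [0.3, -1.2, -3.2]
gripper_width: 0.637
gripper_force: 30.0
```

Request:
drive_tool:
  rows:
    - [30,0,0,-8,0,0,0]
    - [30,0,0,-3,0,0,0]
    - [30,0,0,0,0,0,0]
    - [30,0,0,0,0,0,0]

```text
time_s: 39.3
tcp_pos: [0.5947, -0.0138, 0.2308]
ee_rot: [[0.005, -1.0, 0.002], [-1.0, -0.005, -0.0], [0.0, -0.002, -1.0]]
wrist_force: [0.5, 0.5, -1.1]
gripper_width: 0.637
gripper_force: 30.0
```

Request:
drive_tool:
  rows:
    - [30,0,0,-6,0,0,0]
    - [30,0,0,-4,0,0,0]
    - [30,0,0,-2,0,0,0]
    - [30,0,0,0,0,0,0]
    - [30,0,0,0,0,0,0]

```text
time_s: 39.72
tcp_pos: [0.594, -0.0137, 0.2176]
ee_rot: [[0.005, -1.0, -0.0], [-1.0, -0.005, -0.0], [0.0, 0.0, -1.0]]
wrist_force: [-0.2, 1.0, -1.6]
gripper_width: 0.635
gripper_force: 30.0
```

Request:
drive_tool:
  rows:
    - [30,0,0,-1,0,0,0]
    - [30,0,0,-0.5,0,0,0]
    - [30,0,0,0,0,0,0]

```text
time_s: 39.97
tcp_pos: [0.594, -0.0136, 0.216]
ee_rot: [[0.005, -1.0, -0.0], [-1.0, -0.005, 0.0], [-0.0, 0.0, -1.0]]
wrist_force: [0.9, -0.5, -2.4]
gripper_width: 0.632
gripper_force: 30.0
```

Request:
drive_tool:
  rows:
    - [30,0,0,-1,0,0,0]
    - [30,0,0,0,0,0,0]

```text
time_s: 40.13
tcp_pos: [0.5942, -0.0136, 0.2153]
ee_rot: [[0.005, -1.0, 0.001], [-1.0, -0.005, -0.0], [0.0, -0.001, -1.0]]
wrist_force: [0.9, 1.2, -2.1]
gripper_width: 0.635
gripper_force: 30.0
```

Request:
drive_tool:
  rows:
    - [30,0,0,-1,0,0,0]
    - [30,0,0,0,0,0,0]
    - [30,0,0,0,0,0,0]

```text
time_s: 40.38
tcp_pos: [0.5942, -0.0137, 0.2152]
ee_rot: [[0.005, -1.0, 0.001], [-1.0, -0.005, -0.0], [0.0, -0.001, -1.0]]
wrist_force: [-2.8, 0.6, 5.2]
gripper_width: 0.635
gripper_force: 30.0
```

Request:
drive_tool:
  rows:
    - [100,0,0,0,0,0,0]
    - [100,0,0,0,0,0,0]
    - [100,0,0,0,0,0,0]
    - [100,0,0,0,0,0,0]
    - [100,0,0,20,0,0,0]

```text
time_s: 40.8
tcp_pos: [0.5917, -0.0138, 0.2297]
ee_rot: [[0.004, -1.0, -0.009], [-1.0, -0.004, -0.0], [0.0, 0.009, -1.0]]
wrist_force: [-0.3, -0.4, 0.0]
gripper_width: 0.926
gripper_force: 0.0
```

Request:
drive_tool:
  rows:
    - [100,0,0,38,0,0,0]
    - [100,0,0,38,0,0,0]
    - [100,-20,-29,0,0,0,0]
    - [100,-22,-32,0,0,0,0]
    - [100,-22,-32,0,0,0,0]

```text
time_s: 41.22
tcp_pos: [0.5296, -0.1071, 0.3103]
ee_rot: [[0.007, -1.0, 0.001], [-1.0, -0.007, 0.0], [-0.0, -0.001, -1.0]]
wrist_force: [-0.6, -0.8, -0.5]
gripper_width: 0.996
gripper_force: 0.0
```

Request:
drive_tool:
  rows:
    - [100,-22,-32,0,0,0,0]
    - [100,-22,-32,0,0,0,0]
    - [100,-22,-32,0,0,0,0]
    - [100,-22,-32,0,0,0,0]
    - [100,-22,-32,0,0,0,0]

```text
time_s: 41.63
tcp_pos: [0.4187, -0.2679, 0.3101]
ee_rot: [[0.005, -1.0, 0.0], [-1.0, -0.005, -0.0], [0.0, -0.0, -1.0]]
wrist_force: [0.3, -0.8, -0.3]
gripper_width: 0.997
gripper_force: 0.0
```

Request:
drive_tool:
  rows:
    - [100,-22,-32,0,0,0,0]
    - [100,-22,-32,0,0,0,0]
    - [100,-22,-32,0,0,0,0]
    - [100,0,0,-30,0,0,0]
    - [100,0,0,0,0,0,0]

```text
time_s: 42.05
tcp_pos: [0.3507, -0.3623, 0.2753]
ee_rot: [[-0.0, -1.0, -0.007], [-1.0, 0.0, 0.007], [-0.007, 0.007, -1.0]]
wrist_force: [-1.0, 1.2, -1.1]
gripper_width: 0.999
gripper_force: 0.0
```

```bash
python3 -c "
from pc import *
pieces(['side','wrist'])
"
```

```text
side t 42.05 tcp [ 0.351 -0.362  0.275] board 0.173
  green_bottle_mid 0.71 px [260. 190.] ztop 0.263 cap 582 23 r 49 | all 592 -19 r 92 med [ 0.585 -0.001  0.229]
  amber_jar_mid 0.84 px [373. 177.] ztop 0.08 cap 350 -365 r 28 | all 349 -364 r 31 med [ 0.35  -0.347  0.056]
  clay_vase_mid 0.9 px [244. 219.] ztop 0.259 cap 597 73 r 26 | all 611 75 r 76 med [0.589 0.09  0.232]
wrist t 42.3 tcp [ 0.355 -0.362  0.281] board None
  amber_jar_mid 0.77 px [291. 180.] ztop 0.082 cap 349 -369 r 27 | all 350 -370 r 29 med [ 0.35  -0.373  0.081]
```

Request:
drive_tool:
  rows:
    - [100,-5,-5,-30,0,0,0]
    - [100,0,0,-38,0,0,0]
    - [100,0,0,-38,0,0,0]
    - [100,0,0,-38,0,0,0]
    - [100,0,0,-38,0,0,0]

```text
time_s: 42.97
tcp_pos: [0.3494, -0.3676, 0.0973]
ee_rot: [[0.006, -1.0, 0.002], [-1.0, -0.006, -0.001], [0.001, -0.002, -1.0]]
wrist_force: [0.0, -0.7, -1.2]
gripper_width: 0.998
gripper_force: 0.0
```

Request:
drive_tool:
  rows:
    - [100,0,0,-28,0,0,0]
    - [100,0,0,-17,0,0,0]
    - [100,0,0,-10,0,0,0]
    - [100,0,0,0,0,0,0]
    - [100,0,0,0,0,0,0]

```text
time_s: 43.38
tcp_pos: [0.3497, -0.3679, 0.0435]
ee_rot: [[0.006, -1.0, 0.0], [-1.0, -0.006, -0.001], [0.001, -0.0, -1.0]]
wrist_force: [0.5, -0.2, 1.1]
gripper_width: 1.003
gripper_force: 0.0
```

Request:
drive_tool:
  rows:
    - [30,0,0,-3,0,0,0]
    - [30,0,0,0,0,0,0]
    - [30,0,0,0,0,0,0]
    - [30,0,0,0,0,0,0]
    - [30,0,0,0,0,0,0]

```text
time_s: 43.8
tcp_pos: [0.3493, -0.3678, 0.0407]
ee_rot: [[0.005, -1.0, 0.001], [-1.0, -0.005, -0.001], [0.001, -0.001, -1.0]]
wrist_force: [-1.7, -1.0, 1.6]
gripper_width: 0.708
gripper_force: 1.6
```

Request:
drive_tool:
  rows:
    - [30,0,0,0,0,0,0]
    - [30,0,0,0,0,0,0]

```text
time_s: 43.97
tcp_pos: [0.349, -0.3677, 0.0407]
ee_rot: [[0.005, -1.0, 0.0], [-1.0, -0.005, -0.0], [0.0, -0.0, -1.0]]
wrist_force: [-1.2, 1.0, 4.9]
gripper_width: 0.68
gripper_force: 30.0
```

Request:
drive_tool:
  rows:
    - [30,0,0,15,0,0,0]
    - [30,0,0,30,0,0,0]
    - [30,0,0,36,0,0,0]
    - [30,0,0,36,0,0,0]
    - [30,0,0,36,0,0,0]

```text
time_s: 44.38
tcp_pos: [0.3482, -0.3669, 0.1937]
ee_rot: [[0.004, -1.0, -0.001], [-1.0, -0.004, 0.002], [-0.002, 0.001, -1.0]]
wrist_force: [2.0, -0.7, -4.2]
gripper_width: 0.681
gripper_force: 30.0
```

Request:
drive_tool:
  rows:
    - [30,0,0,36,0,0,0]
    - [30,0,0,36,0,0,0]
    - [30,0,0,30,0,0,0]
    - [30,12,13,5,0,0,0]
    - [30,22,24,0,0,0,0]

```text
time_s: 44.8
tcp_pos: [0.3829, -0.3317, 0.3025]
ee_rot: [[0.001, -1.0, 0.005], [-1.0, -0.001, -0.002], [0.002, -0.005, -1.0]]
wrist_force: [0.9, -0.2, -4.2]
gripper_width: 0.685
gripper_force: 30.0
```

Request:
drive_tool:
  rows:
    - [30,25,27,0,0,0,0]
    - [30,25,27,0,0,0,0]
    - [30,25,27,0,0,0,0]
    - [30,25,27,0,0,0,0]
    - [30,25,27,0,0,0,0]

```text
time_s: 45.22
tcp_pos: [0.5084, -0.1937, 0.2989]
ee_rot: [[0.005, -1.0, -0.002], [-1.0, -0.005, 0.001], [-0.001, 0.002, -1.0]]
wrist_force: [0.9, -0.7, -3.2]
gripper_width: 0.68
gripper_force: 30.0
```

Request:
drive_tool:
  rows:
    - [30,25,27,0,0,0,0]
    - [30,25,27,0,0,0,0]
    - [30,20,22,0,0,0,0]
    - [30,12,13,0,0,0,0]
    - [30,7,7,0,0,0,0]

```text
time_s: 45.63
tcp_pos: [0.5979, -0.0976, 0.2982]
ee_rot: [[0.007, -1.0, -0.003], [-1.0, -0.007, 0.001], [-0.001, 0.003, -1.0]]
wrist_force: [0.5, -1.1, -3.1]
gripper_width: 0.682
gripper_force: 30.0
```

Request:
drive_tool:
  rows:
    - [30,0,0,-15,0,0,0]
    - [30,0,0,-25,0,0,0]
    - [30,0,0,-20,0,0,0]
    - [30,0,0,0,0,0,0]
    - [30,0,0,0,0,0,0]

```text
time_s: 46.05
tcp_pos: [0.596, -0.1005, 0.2391]
ee_rot: [[0.004, -1.0, -0.003], [-1.0, -0.004, -0.001], [0.001, 0.003, -1.0]]
wrist_force: [0.3, -1.0, -2.2]
gripper_width: 0.679
gripper_force: 30.0
```

Request:
drive_tool:
  rows:
    - [30,0,0,-10,0,0,0]
    - [30,0,0,-8,0,0,0]
    - [30,0,0,-4,0,0,0]
    - [30,0,0,0,0,0,0]
    - [30,0,0,0,0,0,0]

```text
time_s: 46.47
tcp_pos: [0.5971, -0.0997, 0.2182]
ee_rot: [[0.005, -1.0, -0.0], [-1.0, -0.005, -0.0], [0.0, 0.0, -1.0]]
wrist_force: [0.5, 0.5, -2.2]
gripper_width: 0.68
gripper_force: 30.0
```

Request:
drive_tool:
  rows:
    - [30,0,0,-1,0,0,0]
    - [30,0,0,0,0,0,0]
    - [30,0,0,0,0,0,0]

```text
time_s: 46.72
tcp_pos: [0.5972, -0.0996, 0.2174]
ee_rot: [[0.005, -1.0, 0.001], [-1.0, -0.005, 0.0], [0.0, -0.001, -1.0]]
wrist_force: [-0.9, -0.1, -2.3]
gripper_width: 0.682
gripper_force: 30.0
```

Request:
drive_tool:
  rows:
    - [30,0,0,-1,0,0,0]
    - [30,0,0,0,0,0,0]
    - [30,0,0,0,0,0,0]

```text
time_s: 46.97
tcp_pos: [0.597, -0.0996, 0.2161]
ee_rot: [[0.005, -1.0, -0.0], [-1.0, -0.005, 0.0], [-0.0, 0.0, -1.0]]
wrist_force: [0.1, 0.3, -2.6]
gripper_width: 0.679
gripper_force: 30.0
```

Request:
drive_tool:
  rows:
    - [30,0,0,-1,0,0,0]
    - [30,0,0,0,0,0,0]
    - [30,0,0,0,0,0,0]

```text
time_s: 47.22
tcp_pos: [0.597, -0.0996, 0.215]
ee_rot: [[0.005, -1.0, -0.0], [-1.0, -0.005, -0.0], [0.0, 0.0, -1.0]]
wrist_force: [-0.8, 0.0, -2.7]
gripper_width: 0.686
gripper_force: 30.0
```

Request:
drive_tool:
  rows:
    - [30,0,0,-0.5,0,0,0]
    - [30,0,0,0,0,0,0]
    - [30,0,0,0,0,0,0]

```text
time_s: 47.47
tcp_pos: [0.597, -0.0996, 0.2145]
ee_rot: [[0.005, -1.0, -0.0], [-1.0, -0.005, 0.0], [-0.0, 0.0, -1.0]]
wrist_force: [-0.8, 0.1, -2.8]
gripper_width: 0.681
gripper_force: 30.0
```

Request:
drive_tool:
  rows:
    - [30,0,0,-1,0,0,0]
    - [30,0,0,0,0,0,0]
    - [30,0,0,0,0,0,0]

```text
time_s: 47.72
tcp_pos: [0.5971, -0.0997, 0.2145]
ee_rot: [[0.005, -1.0, 0.001], [-1.0, -0.005, -0.0], [0.0, -0.001, -1.0]]
wrist_force: [-1.9, 1.1, 3.1]
gripper_width: 0.678
gripper_force: 30.0
```

Request:
drive_tool:
  rows:
    - [100,0,0,0,0,0,0]
    - [100,0,0,0,0,0,0]
    - [100,0,0,0,0,0,0]
    - [100,0,0,0,0,0,0]
    - [100,0,0,20,0,0,0]

```text
time_s: 48.13
tcp_pos: [0.5948, -0.0994, 0.2294]
ee_rot: [[0.004, -1.0, -0.009], [-1.0, -0.004, 0.001], [-0.001, 0.009, -1.0]]
wrist_force: [0.2, -0.2, -0.8]
gripper_width: 0.951
gripper_force: 0.0
```

Request:
drive_tool:
  rows:
    - [100,0,0,38,0,0,0]
    - [100,0,0,38,0,0,0]
    - [100,0,0,38,0,0,0]
    - [100,-20,-29,0,0,0,0]
    - [100,-22,-32,0,0,0,0]

```text
time_s: 48.55
tcp_pos: [0.5567, -0.1601, 0.3502]
ee_rot: [[0.009, -1.0, 0.006], [-1.0, -0.009, -0.0], [0.0, -0.006, -1.0]]
wrist_force: [1.5, -1.2, -1.3]
gripper_width: 1.0
gripper_force: 0.0
```

Request:
drive_tool:
  rows:
    - [100,-22,-32,0,0,0,0]
    - [100,-22,-32,0,0,0,0]
    - [100,-22,-32,0,0,0,0]
    - [100,-20,-30,0,0,0,0]
    - [100,0,0,0,0,0,0]

```text
time_s: 48.97
tcp_pos: [0.4659, -0.2905, 0.3481]
ee_rot: [[-0.001, -1.0, -0.0], [-1.0, 0.001, -0.001], [0.001, 0.0, -1.0]]
wrist_force: [0.4, -0.4, -0.0]
gripper_width: 1.004
gripper_force: 0.0
```

```bash
python3 -c "
from pc import *
pieces(['side','top'])
import glob,os
f=sorted(glob.glob('pics/side_*.png'),key=os.path.getmtime)[-1]
i=cv2.imread(f); cv2.imwrite('pics/fin.png',cv2.resize(i[130:420,120:420],None,fx=2,fy=2))
f=sorted(glob.glob('pics/top_*.png'),key=os.path.getmtime)[-1]
i=cv2.imread(f); cv2.imwrite('pics/fint.png',i)
"
```

```text
side t 48.97 tcp [ 0.466 -0.29   0.348] board 0.1732
  green_bottle_mid 0.76 px [262. 189.] ztop 0.263 cap 592 11 r 37 | all 591 10 r 38 med [ 0.586 -0.001  0.23 ]
  amber_jar_mid 0.96 px [271. 169.] ztop 0.254 cap 590 -72 r 54 | all 620 -96 r 86 med [ 0.589 -0.082  0.235]
  clay_vase_mid 0.86 px [246. 219.] ztop 0.259 cap 593 73 r 28 | all 594 59 r 46 med [0.588 0.091 0.233]
top t 49.22 tcp [ 0.47  -0.286  0.347] board 0.1752
  green_bottle_mid 0.8 px [276. 197.] ztop 0.267 cap 593 -14 r 12 | all 595 -16 r 31 med [ 0.586 -0.016  0.238]
  amber_jar_mid 0.55 px [165. 214.] ztop 0.329 cap 557 404 r 15 | all 545 336 r 84 med [0.543 0.311 0.254]
  clay_vase_mid 0.67 px [248. 200.] ztop 0.264 cap 595 74 r 25 | all 598 79 r 37 med [0.589 0.071 0.259]
```

View pics/fin.png

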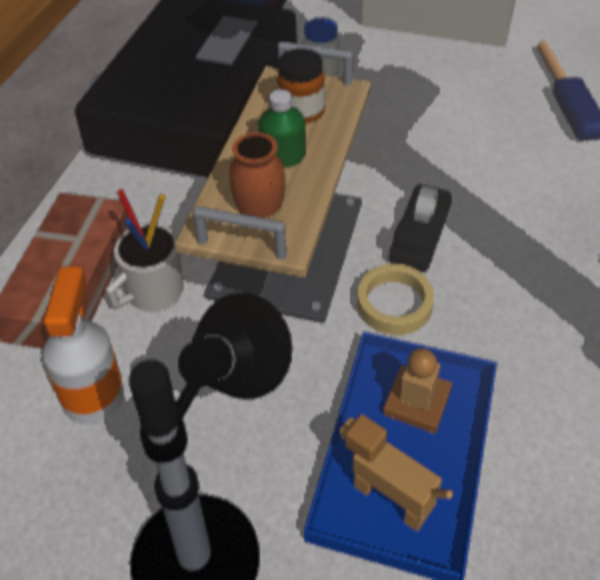

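View pics/fint.png

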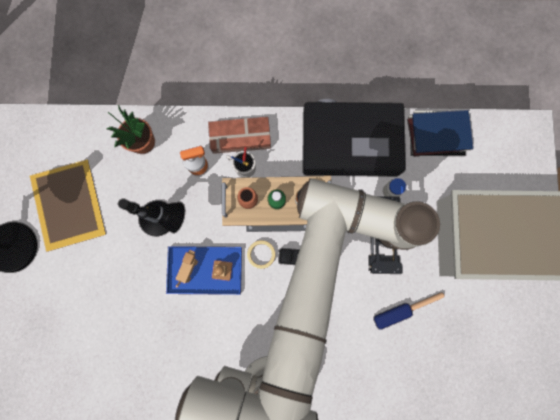

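The side view shows the vase (258,180), green bottle (283,130) and amber jar (302,85) upright on the raised board. Dog (395,480) and man (418,395) are in the tray, and both poles tested locked.

```bash
python3 -c "
from station import finish_job
print(finish_job())"
```

```text
the job is handed in; nothing more can be done
None
```

The job is handed in: dog and man in the blue tray, stand top and lamp pole both raised and locked (each held when pushed and pulled), and the clay vase, green bottle and amber jar upright on the stand; no blue bottle was there, and I saw no sign in the final pictures that anything else had moved.

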